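# Recharge the purge-gas dryer

## Robot

A 7-joint arm with a two-finger parallel gripper is mounted at the origin on the work surface. World frame = base frame: x ahead of the robot, y to its left, z up, the work surface at z = 0. Lengths are in m, angles in rad, forces in N, time in s.
With the tool pointing down it reaches from about 0.4 to 0.85 m from the base axis. Payload 10.4 kg.
Tool frame: the origin (TCP) lies at the very end of the fingers, on their centre line; the grasp point (between the pads) lies 19 mm behind it; z points along the fingers, y is the line along which they close (so a half turn about z gives the same grasp; the last joint's range is limited). The gripper opens to 85 mm and grips with 20 to 120 N. Pads are 22 mm wide; open, the fingers measure 114 mm over their backs; the gripper's body (76 mm by 85 mm) begins 54 mm behind the grasp point. The pads swing forward as they close: fully open they stand 13 mm farther back than shut.
Start: joints at [-0.023, 0.332, -0.065, 1.46, 0.022, 1.35, -0.088], TCP at [0.625, 0, 0.206] pointing down, gripper open.
Joint ranges: [-2.6, 2.6], [-0.5, 2.12], [-1.47, 1.34], [0.16, 2.42], [-1.27, 4.41], [0.06, 2.06], [-2.6, 2.6]. Speed limits (rad/s): [2.22, 2.22, 2.79, 2.79, 3.14, 3.14, 3.14].

## Interface

Orientations are given as a unit quaternion [x, y, z, w].
In Python, from workcell import manip gives the robot as it stands.
- The arm moves only by the shell command python3 -m jog 'ROWS' [FORCE]. ROWS is rows parted by semicolons, their numbers by spaces, 1 to 20 of them, each of 7 numbers: a rotation vector rx, ry, rz in rad, then dx, dy, dz in m, then the opening from 0.0 (shut) to 1.0 (fully open); each row is the pose to reach, as a shift and turn from the pose commanded when the command began, along the tool's axes at that moment; what a row does not reach only later rows make up. A row lasts 1/8 s, in which the tool goes at most 0.0625 m and 0.188 rad, less where a joint would pass 70% of its speed; a pose out of reach is approached as far as the arm can. The fingers move at their own pace and stop on an object; FORCE is the grip in N (left out, the last holds). Time passes only in rows, so rows that do not move let the fingers close. It prints the time, the measured TCP pose, the force, the opening and the grip force at its end.
- manip.get_obs(): the state, without advancing time (a new reading comes with each control period).
- manip.camera(name): name is "scene" or "side" or "wrist"; returns the picture (400x640x3 uint8, blue, green, red); there is no depth.
- manip.calibration(name): a dict with "fx", "fy", "cx", "cy" (pixels), "world_from_camera" (4x4, takes a point from camera to world coordinates); the wrist camera has in their place "tool_from_camera" (4x4, takes a point from camera to tool coordinates, whose origin is the TCP and whose axes are the flange's). Camera axes: x right, y up, looking along -z (the intrinsics and any distortion apply to the point x, -y, -z); pixel columns grow to the right and rows downward; lengths in m; the calibration is good to about 2 mm. A picture is of the moment at which its call begins: read the wrist's pose just before it. calibration takes no time and is no camera call.
- manip.hand_in(): hands the job in; it is judged then, once.
Trained networks look in the newest picture that a camera, given by its name, has taken for a name from the list of things; names that differ only in an ending like _2 or _b are one class to them, and where a whole thing is asked for, a point or a joint stands for the part that bears it (a point fixed in the world has none). Each returns a list of dicts, best first, with "confidence" (0 to 1); they miss things now and then, are a little off and sometimes report something else, mostly with a low value. They report only what shows in the picture. A call takes as long as a camera call.
- manip.outline_of(camera, thing): "mask" (400x640 bool, what is visible of it) and "bbox" ([left, top, right, bottom] in pixels, round what is visible of it).
The state is a dict: "clock": time; "joint_pos": joint angles; "joint_velocities": joint speeds; "tau": joint torques, N m; "position": TCP position; "ee_rot": TCP orientation; "ft_force": force on the tool from outside, world axes, zero at the start; "torque": the same for the moment, N m; "grip_width": opening from 0.0 (shut) to 1.0 (fully open); "grasp_force": force on a finger pad.
Only numpy, scipy, OpenCV 4.12 (cv2) and the standard library are available. Lean on these libraries where they do the work, as an engineer would, in place of code of your own. Each camera call takes 0.05 s, during which the arm holds its last target. There are 200 camera calls.

## Task

Recharge the purge-gas dryer on the instrument bench: push the blade of the pry lever into the pocket under the front edge of its snap-fit cover, lever the cover loose against the dryer's edge (do not pull it off by hand) and take the cover right off the dryer. Stand every cartridge that lies on the bench upright in a lane of the bay, one to a lane, then put the cover back and press it down until it snaps fully home, and leave the pry lever lying in its tray. Do not disturb the other things on the bench.

Things in the scene. Friction and masses are not known exactly. Their poses are not given: they have to be found in the camera images.
- dryer: Purge-gas dryer: charcoal box fixed on the bench, 202 (x) x 204 (y) x 110 mm high, deck on top, orange panels on its front. Origin: centre of its underside; x from its front (robot side) to its back, z up. An open bay in the deck lies under the cover (see bay), a lever pocket in the deck's front edge (see pocket). Two fittings 22 mm high stand at the deck's rear corners.
- pocket (a point): Fulcrum: middle of the front edge of the lever pocket's floor, at dryer (-101, 0, 102) mm; axes as the dryer's. The pocket is cut 8 mm down into the deck, 36 mm wide, 38 mm long (towards +x), open to the front. Its first 10 mm are open above; the rest lies under the cover's flange, so the gap for the blade is 8 mm high.
- seat (a point): Where the cover's origin lies when the cover is home: dryer (-22, 0, 110) mm, on the deck plane. Axes as the dryer's.
- bay (a point): Centre of the bay's floor, dryer (-11, 0, 46) mm, axes as the dryer's; the bay is 88 (x) x 144 (y) mm and 64 mm deep. Three ribs along x, 4 mm thick and 12 mm high, at y -37, 0, +37 mm part the floor into four lanes, 88 mm long and 33 to 35 mm wide, centred at y -55, -18.5, +18.5, +55 mm.
- cover: Grey snap-fit cover, 220 g: flange 138 (x) x 174 (y) x 5 mm; on its middle a raised panel 60 (x) x 110 (y) mm, 24 mm high (grip across the 60 mm). Origin: centre of the flange's underside; x from the front edge (-69 mm, lever side) to the rear, z up. A tapered skirt reaches 16 mm below the flange (1.5 mm play at its root); it fits only one way round and stands level on the bench, origin 16 mm up.
- tongue (a point): One of the cover's two snap tongues (this one on its +y side), at cover (-23, 67, -12) mm. Home, each sits under a sprung catch in the bay's side wall. Lifting the cover's front by 8 to 10 mm at the lever's tip (10 to 15 N there; with 32 mm of blade in the pocket, pitch the lever up by 24 to 28 degrees) springs both free; the cover then stands ajar by itself, front about 16 mm up, rear down.
- press_point (a point): Where to press the cover shut: on top of its raised panel, front half, at cover (-18, 0, 29) mm. Put back, the cover first rests on the catches with its front some 11 to 16 mm too high; pressing here with 10 to 20 N snaps it home.
- lever: The flat pry lever, 170 mm long, 120 g: black ribbed handle 100 x 22 x 26 mm high, and a steel blade 70 mm long, 20 mm wide, 4 mm thick that leaves the handle at mid height (13 mm above its underside). Origin at the centre of the handle's underside, x towards the blade, whose tip is at x +120 mm; z up.
- tray: The lever's tray, aluminium rim 12 mm high around a grey felt floor 3 mm thick, 250 (x) x 110 (y) mm outside, fixed; origin at the centre of its underside.
- cartridge1: Desiccant cartridge, 140 g: white brick 80 (x) x 28 (y) x 22 mm high with a grip tab 26 (x) x 16 (y) x 22 mm high on the middle of its top, 44 mm high in all. Origin: centre of its underside, z up. It stands upright on the bench at the start. Best held by the tab across its 26 mm length: that leaves room in the bay. Two to four cartridges are present, the others absent (None).
- cartridge2: A cartridge like cartridge1, perhaps absent.
- cartridge3: A cartridge like cartridge1, perhaps absent.
- cartridge4: A cartridge like cartridge1, perhaps absent.
- glasses: Clear safety glasses on the bench, 140 mm wide, 45 mm high, not to be disturbed; origin at the underside of the lenses' middle, temples to +x.
- beaker: A glass beaker, 70 mm across, 95 mm high, not to be disturbed; origin at the centre of its underside.
- washbottle: A white wash bottle, 64 mm across, 150 mm high, not to be disturbed; origin at the centre of its underside.
- plate40: A steel measuring plate with a stem, 50 mm across, 70 mm high, standing on the bench, not to be disturbed; origin at the centre of its underside.
- screwdriver: A screwdriver lying on the bench beside the tray, about 200 mm long, not to be disturbed; its x axis points along it from handle to tip.
- greasejar: A small amber jar, 54 mm across, 55 mm high, not to be disturbed; origin at the centre of its underside.

How it is judged:
By the outcome, as a careful person would: the job done as asked, in the order asked, and still so for the second after the job is handed in, with the robot touching nothing.
Of cartridge1, cartridge2, cartridge3, cartridge4 only 2 to 4 are there at a start; the rules pass over those that are not, and their reading is None.
At some moment in a run one of cartridge1, cartridge2, cartridge3, cartridge4 may be knocked a few centimetres aside while the robot is not near it.
It also fails if it takes over 210 s, if anything falls off the work surface, if the arm or the gripper's body presses on something with over 40 N, if the wrist force passes 120 N, or if a joint passes its speed limit or range.

## Working session

There is one attempt and no reset: what is moved stays moved. The work goes in short steps, Python scripts to look and compute and a shell command to move; the robot and the scene stay as the last step left them, time stands still between calls to the robot, and variables do not carry over. Pictures are saved under pics/ and viewed, at most 14 in all, crops included, and the job is handed in when it is done.

```bash
ls; mkdir -p pics; python3 - <<'E'
from workcell import manip
import cv2,numpy as np
o=manip.get_obs();print(o)
for n in("scene","side","wrist"):
    im=manip.camera(n);cv2.imwrite(f"pics/{n}0.png",im);c=manip.calibration(n);print(n,c)
a=cv2.imread("pics/scene0.png")
E
```

```text
pics
{'clock': 0.0, 'joint_pos': array([-0.02262426,  0.33286722, -0.06473295,  1.46095866,  0.02157575,
        1.34990006, -0.08849543]), 'joint_velocities': array([ 0.00099327, -0.00208985,  0.0013435 , -0.0002365 ,  0.0003784 ,
        0.00079283, -0.00211996]), 'tau': array([ 4.98105128e-04, -6.25449800e+01,  4.97091911e-02, -3.91610491e+01,
        1.63588714e-02,  9.83294769e-03, -6.01235030e-06]), 'position': array([6.24578804e-01, 3.61625423e-05, 2.05410664e-01]), 'ee_rot': array([ 7.07079727e-01,  7.07133468e-01, -5.20375250e-04, -4.96794522e-04]), 'ft_force': array([ 0.01375751, -0.57111556,  0.25895173]), 'torque': array([-0.04466458, -0.01904123,  0.00803288]), 'grasp_force': 0.0, 'grip_width': 0.9996027403413618}
scene {'fx': 509.269255318776, 'fy': 509.269255318776, 'cx': 327.8159349588066, 'cy': 203.61458556395797, 'world_from_camera': array([[-2.68970525e-01, -8.06190576e-01,  5.26983502e-01,
         1.32986430e+00],
       [ 9.63148400e-01, -2.25209524e-01,  1.47057231e-01,
         2.39060350e-01],
       [ 1.25549934e-04,  5.47117378e-01,  8.37055888e-01,
       
[... 253 characters left out ...]
52 ,  0.16540969, -0.21315242,  0.22214479],
       [-0.26977311, -0.60226814,  0.7513292 ,  1.09931542],
       [-0.00409778,  0.78096909,  0.62455623,  1.04112625],
       [ 0.        ,  0.        ,  0.        ,  1.        ]])}
wrist {'fx': 276.3705510288281, 'fy': 276.3705510288281, 'cx': 322.22280057999114, 'cy': 198.91405821842412, 'tool_from_camera': array([[ 2.04184727e-04,  9.61807354e-01,  2.73727185e-01,
         6.97920206e-02],
       [ 9.99999725e-01, -1.26494967e-06, -7.41497533e-04,
        -5.65718380e-04],
       [-7.12831529e-04,  2.73727262e-01, -9.61807090e-01,
        -1.67474200e-01],
       [ 0.00000000e+00,  0.00000000e+00,  0.00000000e+00,
         1.00000000e+00]])}
```

View pics/scene0.png

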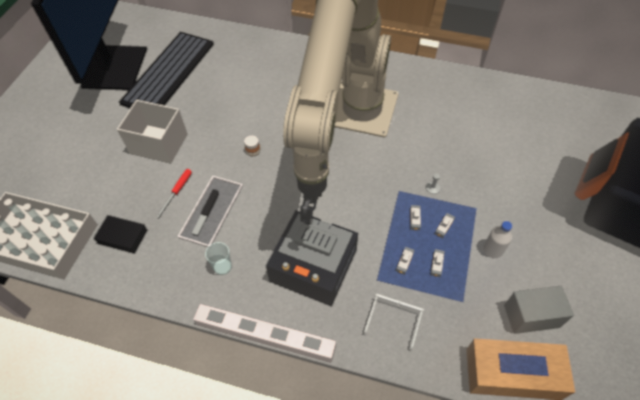

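View pics/side0.png

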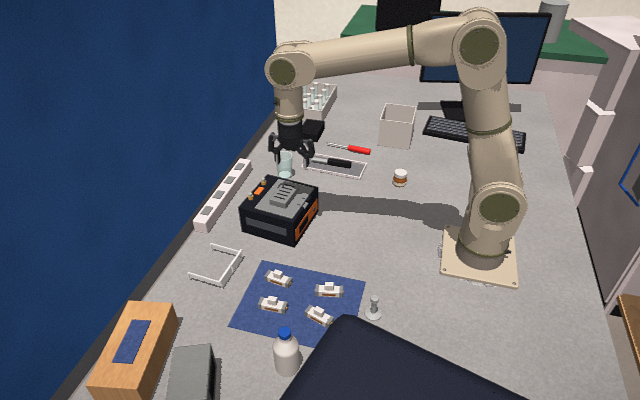

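```bash
cat > h.py <<'E'
from workcell import manip
import cv2,numpy as np
from scipy.spatial.transform import Rotation as R
from scipy.optimize import minimize
M={'dryer':[(-101,101,-102,102,0,110)],
'cover':[(-69,69,-87,87,0,5),(-30,30,-55,55,5,29)],
'lever':[(-50,50,-11,11,0,26),(50,120,-10,10,11,15)],
'tray':[(-125,125,-55,55,0,12)],
'cartridge1':[(-40,40,-14,14,0,22),(-13,13,-8,8,22,44)]}
M['dryerc']=M['dryer']+[(-91,47,-87,87,110,115),(-52,8,-55,55,115,139)]
def calib(n):
    c=manip.calibration(n);T=c.get('world_from_camera')
    if T is None:
        o=manip.get_obs();W=np.eye(4);W[:3,:3]=R.from_quat(o['ee_rot']).as_matrix();W[:3,3]=o['position'];T=W@c['tool_from_camera']
    return c,T
def proj(C,P):
    c,T=C;q=(np.atleast_2d(P)-T[:3,3])@T[:3,:3]
    return np.c_[c['cx']+c['fx']*q[:,0]/-q[:,2],c['cy']-c['fy']*q[:,1]/-q[:,2]]
def ray(C,uv,z):
    c,T=C;uv=np.atleast_2d(uv);d=np.c_[(uv[:,0]-c['cx'])/c['fx'],-(uv[:,1]-c['cy'])/c['fy'],-np.ones(len(uv))]@T[:3,:3].T
    return T[:3,3]+d*((z-T[2,3])/d[:,2])[:,None]
def look(n,name=None):
    C=calib(n);im=manip.camera(n)
    if name: cv2.imwrite(f'pics/{name}.png',im)
    return C,im
def sil(C,m,p,S=4):
    out=np.zeros((400*S//1,640*S),np.uint8);x,y,a,z=p
    for b in M[m]:
        P=np.array([[i,j,k] for i in b[:2] for j in b[2:4] for k in b[4:]])/1e3
        P=R.from_euler('z',a).apply(P)+[x,y,z]
        h=cv2.convexHull(((proj(C,P)+.5)*S).astype(np.int32));cv2.fillConvexPoly(out,h,1)
    return cv2.resize(out.astype(np.float32),(640,400),interpolation=cv2.INTER_AREA)
def fit(obs,m,p0,z):
    # obs: list of (C,mask)
    def f(q):
        e=0
        for C,k in obs:
            s=sil(C,m,(q[0],q[1],q[2],z));e+=np.abs(s-k).sum()/k.sum()
        return e/len(obs)
    best=None
    for da in(0,.25,-.25):
        r=minimize(f,[p0[0],p0[1],p0[2]+da],method='Nelder-Mead',options=dict(initial_simplex=np.array([p0]*4)+[[0,0,da],[.015,0,da],[0,.015,da],[0,0,da+.15]],maxiter=120,xatol=1e-4,fatol=1e-4))
        if best is None or r.fun<best.fun:best=r
    return best.x,best.fun
E
python3 - <<'E'
from h import *
D={}
for n in('scene','side'):
    C,im=look(n);D[n]=C
    for t in('dryer','cover','lever','tray','cartridge1','glasses','beaker','washbottle','plate40','screwdriver','greasejar'):
        for r in manip.outline_of(n,t):
            if r['confidence']<.3: continue
            m=r['mask'];v,u=np.nonzero(m)
            print(n,t,round(r['confidence'],2),np.round(r['bbox']),m.sum(),ray(C,[u.mean(),v.mean()],.02)[0].round(3)[:2])
            D.setdefault((n,t),[]).append(m)
f=lambda m:m.astype(np.float32)
try:
    print('dryerc',fit([(D[n],f(D[n,'dryer'][0]|D[n,'cover'][0])) for n in('side','scene')],'dryerc',[.7,-.0,-.2],0))
    for n in('scene','side'):
        print('cover',n,fit([(D[n],f(D[n,'cover'][0]))],'cover',[.68,-.0,-.2],.11))
        print('tray',n,fit([(D[n],f(D[n,'tray'][0]))],'tray',[.6,-.25,0],0))
        print('lever',n,fit([(D[n],f(D[n,'lever'][0]))],'lever',[.6,-.25,0],.003))
        for m in D[n,'cartridge1']:
            v,u=np.nonzero(m);c=ray(D[n],[u.mean(),v.mean()],.015)[0]
            print('cart',n,fit([(D[n],f(m))],'cartridge1',[c[0],c[1],0],0))
except Exception as e: print(repr(e))
E
```

```text
scene dryer 0.79 [262. 211. 359. 308.] 3310 [0.698 0.005]
scene cover 0.66 [281. 216. 349. 270.] 2410 [ 0.608 -0.   ]
scene cover 0.44 [170. 169. 189. 196.] 200 [ 0.506 -0.503]
scene lever 0.69 [194. 190. 218. 235.] 376 [ 0.584 -0.378]
scene tray 0.92 [177. 175. 243. 250.] 1884 [ 0.587 -0.358]
scene cartridge1 0.64 [412. 204. 418. 232.] 194 [0.434 0.277]
scene cartridge1 0.57 [428. 249. 443. 276.] 254 [0.574 0.37 ]
scene cartridge1 0.54 [434. 213. 452. 237.] 224 [0.44  0.371]
scene cartridge1 0.52 [399. 247. 415. 275.] 257 [0.591 0.274]
scene glasses 0.74 [373. 296. 421. 326.] 437 [0.738 0.287]
scene glasses 0.65 [432. 247. 444. 279.] 318 [0.575 0.37 ]
scene beaker 0.89 [204. 241. 231. 275.] 672 [ 0.736 -0.273]
scene washbottle 0.72 [482. 219. 514. 260.] 735 [0.446 0.541]
scene plate40 0.55 [428. 173. 444. 194.] 211 [0.289 0.314]
scene plate40 0.51 [204. 240. 230. 278.] 626 [ 0.736 -0.271]
scene screwdriver 0.55 [161. 169. 189. 216.] 222 [ 0.513 -0.503]
scene greasejar 0.77 [244. 134. 258. 157.] 267 [ 0.294 -0.329]
side cover 0.69 [255. 177. 310. 219.] 1355 [ 0.696 -0.083]
side lever
[... 217 characters left out ...]
.284]
side cartridge1 0.69 [316. 282. 344. 299.] 336 [0.427 0.286]
side cartridge1 0.6 [303. 305. 335. 330.] 364 [0.432 0.381]
side cartridge1 0.56 [257. 301. 286. 317.] 385 [0.568 0.379]
side glasses 0.7 [188. 252. 246. 290.] 302 [0.742 0.288]
side beaker 0.87 [276. 152. 293. 178.] 351 [ 0.765 -0.29 ]
side washbottle 0.73 [271. 328. 300. 381.] 1074 [0.481 0.515]
side plate40 0.73 [365. 295. 382. 322.] 292 [0.289 0.32 ]
side screwdriver 0.65 [349. 144. 370. 154.] 125 [ 0.495 -0.486]
side greasejar 0.72 [236. 174. 318. 248.] 2846 [0.691 0.012]
side greasejar 0.65 [312. 158. 352. 172.] 234 [ 0.577 -0.365]
side greasejar 0.55 [392. 168. 407. 185.] 205 [ 0.303 -0.331]
KeyError(('side', 'dryer'))
```

```bash
python3 - <<'E'
from h import *
f=lambda m:m.astype(np.float32)
D={}
for n in('scene','side'):
    C,im=look(n);D[n]=C
    for t in('dryer','cover','lever','tray','cartridge1'):
        L=[r['mask'] for r in manip.outline_of(n,t) if r['confidence']>.3]
        if t=='lever':
            D[n,'big']=[m for m in L if m.sum()>1500];L=[m for m in L if m.sum()<1500]
        D[n,t]=L
try:
    dm={n:D[n,'dryer'][0] if D[n,'dryer'] else D[n,'big'][0] for n in('scene','side') if D[n,'dryer'] or D[n,'big']}
    print(dm.keys())
    for n in dm: print('dryerc',n,fit([(D[n],f(dm[n]|D[n,'cover'][0]))],'dryerc',[.68,-.0,-.2],0))
except Exception as e: print(repr(e))
for n in('scene','side'):
    for t,p,z in(('cover',[.65,0,-.2],.11),('tray',[.58,-.36,0],0),('lever',[.58,-.37,0],.003)):
        if D[n,t]: print(t,n,fit([(D[n],f(D[n,t][0]))],t,p,z))
    for m in D[n,'cartridge1']:
        v,u=np.nonzero(m);c=ray(D[n],[u.mean(),v.mean()],.015)[0]
        print('cart',n,fit([(D[n],f(m))],'cartridge1',[c[0],c[1],0],0))
E
```

```text
dict_keys(['scene', 'side'])
dryerc scene (array([ 0.67353461,  0.00879348, -0.12455584]), np.float64(0.06282027810811996))
dryerc side (array([ 0.67554274,  0.01336964, -0.11201659]), np.float64(0.042896680533885956))
cover scene (array([ 0.65209766,  0.01147136, -0.12423376]), np.float64(0.06433075666427612))
tray scene (array([ 0.57334465, -0.36892344, -0.06044895]), np.float64(0.2073821723461151))
lever scene (array([ 0.55481706, -0.37890153,  0.00718759]), np.float64(0.22830882668495178))
cart scene (array([0.56983385, 0.37166228, 0.06095547]), np.float64(0.09960247576236725))
cart scene (array([ 0.58637357,  0.27471172, -0.13299885]), np.float64(0.1618303507566452))
cart scene (array([0.42838384, 0.2766164 , 0.17866288]), np.float64(0.14553990960121155))
cart scene (array([ 0.43123863,  0.37237624, -0.31775109]), np.float64(0.09156976640224457))
cover side (array([ 0.65302247,  0.01769614, -0.12441065]), np.float64(0.036237187683582306))
tray side (array([ 0.57636744, -0.36057924, -0.06750134]), np.float64(0.6153208017349243))
lever side (array([ 0.5605386 , -0.37161714,  0.00576263]), np.float64(0.3410803973674774))
cart side (array([0.57052499, 0.3747363 , 0.02916708]), np.float64(0.10767663270235062))
cart side (array([ 0.43403283,  0.37571996, -0.30425143]), np.float64(0.06189613416790962))
cart side (array([ 0.68742178, -0.03422585,  0.09152263]), np.float64(0.8089101910591125))
cart side (array([ 0.58896451,  0.27880477, -0.15664002]), np.float64(0.08492647111415863))
cart side (array([0.42819041, 0.28161119, 0.14993782]), np.float64(0.1363293081521988))
cart side (array([0.65207563, 0.09708939, 0.15603339]), np.float64(0.8945590257644653))
```

```bash
cat > g.py <<'E'
# usage: python3 g.py x y z a_deg [pitch_deg]  -> row from the measured pose
import sys
from h import *
v=[float(s) for s in sys.argv[1:]]
def row(x,y,z,a,p=0):
    o=manip.get_obs();R0=R.from_quat(o['ee_rot']);p0=o['position']
    Rt=R.from_euler('z',a,degrees=True)*R.from_euler('y',-p,degrees=True)*R.from_matrix(np.diag([1,-1,-1]))
    d=R0.inv().apply(np.array([x,y,z])-p0);r=(R0.inv()*Rt).as_rotvec()
    n=max(np.linalg.norm(d)/.0625,np.linalg.norm(r)/.188)
    print(*r.round(4),*d.round(4),'| rows',round(n,1),'pose',p0.round(4),'t',o['clock'])
if __name__=='__main__':row(*v)
E
python3 g.py .575 -.376 .14 0
```

```text
0.0 -0.0001 1.5708 -0.376 -0.05 0.0662 | rows 8.4 pose [0.625  0.     0.2062] t 1.95
```

```bash
python3 -m jog '0 0 1.5708 -.376 -.05 .066 .55;0 0 1.5708 -.376 -.05 .066 .55;0 0 1.5708 -.376 -.05 .066 .55;0 0 1.5708 -.376 -.05 .066 .55;0 0 1.5708 -.376 -.05 .066 .55;0 0 1.5708 -.376 -.05 .066 .55;0 0 1.5708 -.376 -.05 .066 .55;0 0 1.5708 -.376 -.05 .066 .55;0 0 1.5708 -.376 -.05 .066 .55;0 0 1.5708 -.376 -.05 .066 .55;0 0 1.5708 -.376 -.05 .066 .55;0 0 1.5708 -.376 -.05 .066 .55;0 0 1.5708 -.376 -.05 .066 .55' 100
python3 - <<'E'
from h import *
C,im=look('wrist','w1')
for t,p,z in(('tray',[.575,-.365,-.06],0),('lever',[.557,-.375,0],.003)):
    for r in manip.outline_of('wrist',t)[:2]:
        m=r['mask'];print(t,r['confidence'],r['bbox'],m.sum(),fit([(C,m.astype(np.float32))],t,p,z))
E
```

```text
clock: 3.58
position: [0.575, -0.376, 0.1403]
ee_rot: [1.0, 0.0, 0.0, -0.0]
ft_force: [0.6, 0.2, -0.4]
grip_width: 0.549
grasp_force: 0.0
tray 0.61 [264.8, 58.8, 379.3, 288.9] 18602 (array([ 0.57407994, -0.36739541, -0.05434477]), np.float64(0.2291991412639618))
lever 0.91 [313.3, 85.8, 339.4, 246.7] 3294 (array([ 0.55589722, -0.37761369, -0.0149712 ]), np.float64(0.04409532621502876))
lever 0.61 [418.2, 117.8, 469.4, 282.9] 2279 (array([ 0.51612086, -0.50400819, -0.10204292]), np.float64(0.820014238357544))
```

View pics/w1.png

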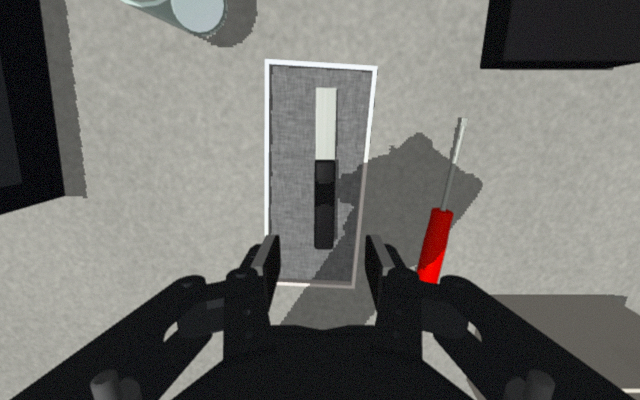

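```bash
python3 -m jog '0 0 .015 .001 .002 .05 .42;0 0 .015 .001 .002 .1 .42;0 0 .015 .001 .002 .125 .42;0 0 .015 .001 .002 .133 .42;0 0 .015 .001 .002 .1338 .42;0 0 .015 .001 .002 .1338 0;0 0 .015 .001 .002 .1338 0;0 0 .015 .001 .002 .1338 0;0 0 .015 .001 .002 .1338 0;0 0 .015 .001 .002 .1338 0;0 0 .015 .001 .002 .1338 0' 110
```

```text
clock: 5.1
position: [0.5761, -0.378, 0.0064]
ee_rot: [1.0, -0.007, 0.0, -0.0]
ft_force: [-0.2, -0.2, 0.5]
grip_width: -0.003
grasp_force: 0.0
```

```bash
python3 - <<'E'
from h import *
C,im=look('wrist','w2')
for r in manip.outline_of('wrist','lever')[:2]:
    m=r['mask'];print(r['confidence'],r['bbox'],m.sum())
print(manip.get_obs()['grip_width'])
E
```

```text
0.001564592060652084
```

View pics/w2.png

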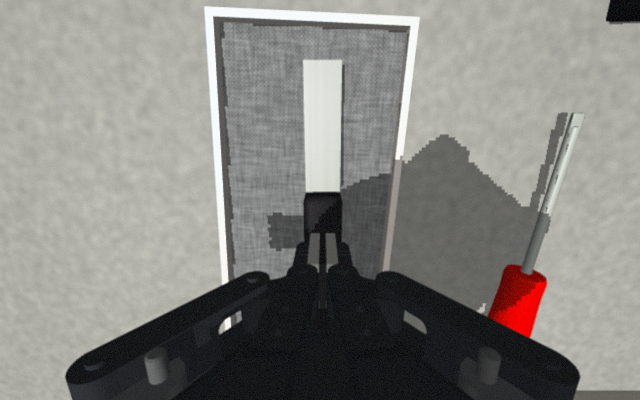

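```bash
python3 - <<'E'
from h import *
C=calib('wrist');o=manip.get_obs();print(o['position'],o['ft_force'],o['grip_width'])
for P in([.676,-.379,.016],[.606,-.378,.029],[.576,-.378,.006],[.576,-.378,.029],[.576,-.378,.025],[.506,-.378,.029]):print(P,proj(C,P))
E
```

```text
[ 0.57600567 -0.37798387  0.00639136] [-0.0166262  -0.74426802  0.36374422] 0.001564592060652084
[0.676, -0.379, 0.016] [[322.05271166  58.00201009]]
[0.606, -0.378, 0.029] [[322.1272918  194.86471076]]
[0.576, -0.378, 0.006] [[322.81905103 230.16574542]]
[0.576, -0.378, 0.029] [[322.90723703 245.50682418]]
[0.576, -0.378, 0.025] [[322.89016976 242.53775568]]
[0.506, -0.378, 0.029] [[324.44695208 345.48105428]]
```

```bash
python3 - <<'E'
import cv2,numpy as np
im=cv2.imread('pics/w2.png')[180:330,220:420]
im=cv2.convertScaleAbs(im,alpha=2.2,beta=20)
cv2.imwrite('pics/w2c.png',cv2.resize(im,None,fx=4,fy=4,interpolation=cv2.INTER_CUBIC))
E
```

```text
(no output)
```

View pics/w2c.png

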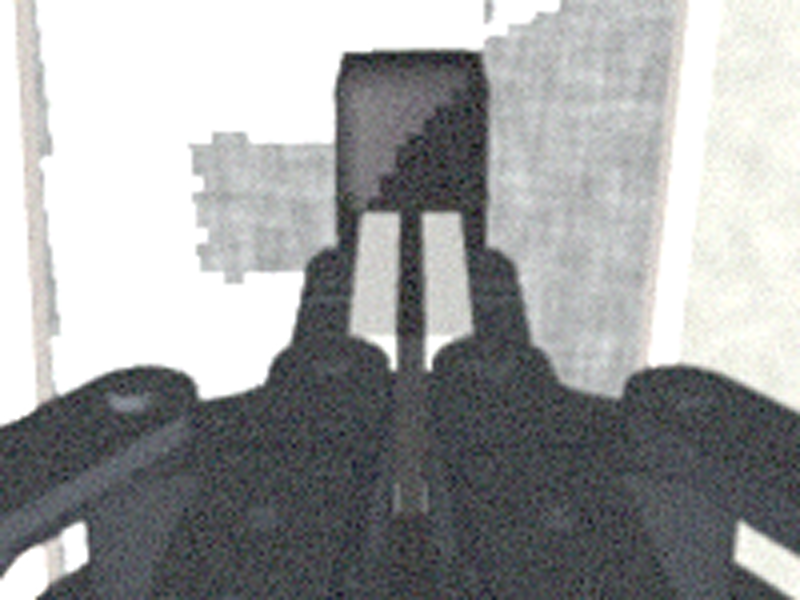

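```bash
python3 -m jog '0 0 0 0 0 0 .45;0 0 0 0 0 0 .45;0 0 0 0 0 0 .45;0 0 0 0 0 0 .45' 30
python3 - <<'E'
from h import *
C,im=look('wrist');im=cv2.convertScaleAbs(im[150:330,180:460],alpha=1.6,beta=20)
cv2.imwrite('pics/w3.png',cv2.resize(im,None,fx=2.5,fy=2.5))
E
```

```text
clock: 5.7
position: [0.5761, -0.378, 0.0064]
ee_rot: [1.0, -0.007, 0.0, -0.0]
ft_force: [0.1, -0.2, 0.3]
grip_width: 0.447
grasp_force: 0.0
```

View pics/w3.png

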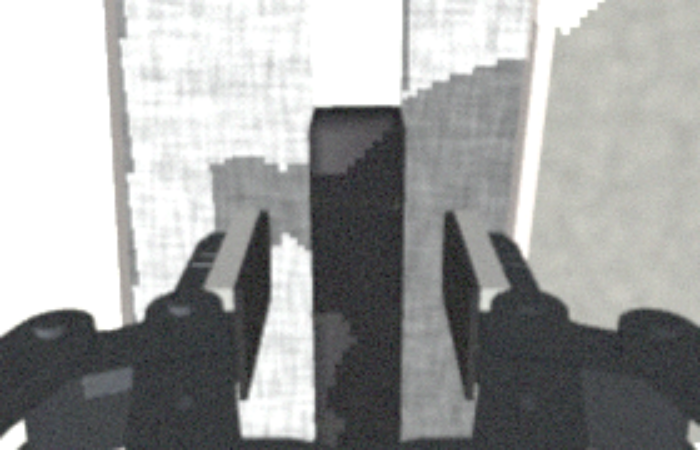

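```bash
python3 - <<'E'
from h import *
C=calib('wrist');o=manip.get_obs();Q=R.from_quat(o['ee_rot'])
for x in(0,.011):
  for k in(0,.013,.019,.03,.04,.05):
    print(x,k,proj(C,Q.apply([x,0,-k])+o['position']).round(1), proj(C,Q.apply([x,.019+.0045,-k])+o['position']).round(1))
E
```

```text
0 0 [[322.8 230.4]] [[358.9 230.4]]
0 0.013 [[322.8 238.6]] [[361.6 238.6]]
0 0.019 [[322.9 242.8]] [[363.1 242.8]]
0 0.03 [[322.9 251.4]] [[365.9 251.4]]
0 0.04 [[323.  260.3]] [[368.9 260.3]]
0 0.05 [[323.  270.5]] [[372.3 270.5]]
0.011 0 [[322.8 214.4]] [[359.5 214.4]]
0.011 0.013 [[322.9 221.5]] [[362.4 221.5]]
0.011 0.019 [[322.9 225.2]] [[363.8 225.2]]
0.011 0.03 [[322.9 232.7]] [[366.8 232.7]]
0.011 0.04 [[323.  240.5]] [[369.9 240.5]]
0.011 0.05 [[323.  249.4]] [[373.5 249.5]]
```

```bash
python3 -m jog '0 0 0 0 0 .003 .42;0 0 0 0 0 .006 .42;0 0 0 0 0 .008 .42;0 0 0 0 0 .01 .42;0 0 0 0 0 .01 .42' 60
python3 - <<'E'
from h import *
o=manip.get_obs();print(o['ft_force'])
C,im=look('side');cv2.imwrite('pics/s3.png',cv2.resize(im[110:200,250:400],None,fx=5,fy=5,interpolation=cv2.INTER_CUBIC))
c=proj(C,[o['position'],o['position']+[0,0,.025],[.556,-.378,.029]]);print(((c-[250,110])*5).round())
E
```

```text
clock: 6.38
position: [0.5759, -0.378, -0.0038]
ee_rot: [1.0, -0.008, -0.0, -0.0]
ft_force: [0.3, 0.0, 0.7]
grip_width: 0.418
grasp_force: 0.0
[0.29656592 0.04309417 0.68565993]
[[423. 275.]
 [424. 250.]
 [447. 245.]]
```

View pics/s3.png

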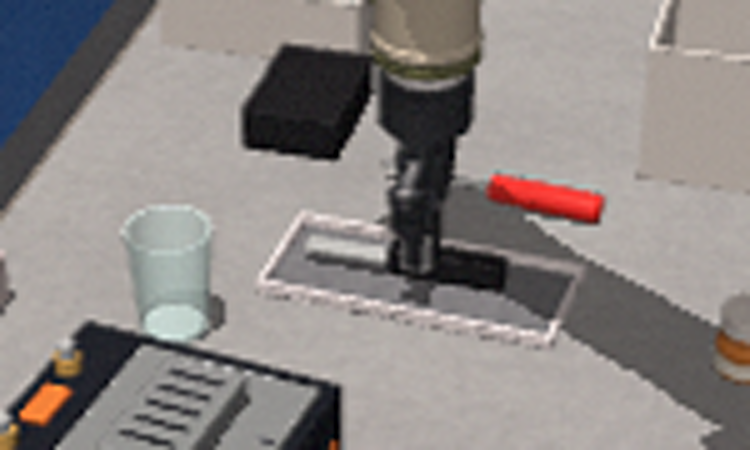

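```bash
python3 -m jog '0 0 0 0 0 0 0;0 0 0 0 0 0 0;0 0 0 0 0 0 0;0 0 0 0 0 0 0;0 0 0 0 0 0 0' 60
```

```text
clock: 7.05
position: [0.5762, -0.3782, -0.0032]
ee_rot: [1.0, -0.008, 0.0, 0.0]
ft_force: [-0.5, -0.5, 5.4]
grip_width: 0.228
grasp_force: 59.5
```

```bash
python3 -m jog '0 0 0 0 0 0 .42;0 0 0 0 0 0 .42;0 0 0 0 0 .004 .42;0 0 0 0 0 .008 .42;0 0 0 0 0 .01 .42;0 0 0 0 0 .01 .42' 60;python3 -m jog '0 0 0 0 0 0 0;0 0 0 0 0 0 0;0 0 0 0 0 0 0;0 0 0 0 0 0 0;0 0 0 0 0 0 0' 110
```

```text
clock: 7.8
position: [0.5759, -0.3779, -0.0139]
ee_rot: [1.0, -0.007, -0.0, -0.0]
ft_force: [0.2, -0.7, 0.5]
grip_width: 0.42
grasp_force: 0.0
clock: 8.43
position: [0.5762, -0.3782, -0.0131]
ee_rot: [1.0, -0.008, 0.0, 0.0]
ft_force: [-1.3, 1.2, 5.8]
grip_width: 0.226
grasp_force: 108.7
```

```bash
python3 -m jog '0 0 0 0 0 -.05 0;0 0 0 0 0 -.11 0;0 0 0 0 0 -.15 0;0 0 0 0 0 -.15 0'; python3 g.py .429 .041 .13 -6.9
```

```text
clock: 8.93
position: [0.5776, -0.379, 0.1401]
ee_rot: [1.0, -0.008, 0.003, 0.001]
ft_force: [0.3, 0.2, -2.2]
grip_width: 0.225
grasp_force: 108.0
0.0024 -0.0055 0.1054 -0.1549 -0.4178 0.0082 | rows 7.1 pose [ 0.5776 -0.379   0.1401] t 8.925
```

```bash
python3 -m jog '.0 0 .1054 -.155 -.418 .008 0;.0 0 .1054 -.155 -.418 .008 0;.0 0 .1054 -.155 -.418 .008 0;.0 0 .1054 -.155 -.418 .008 0;.0 0 .1054 -.155 -.418 .008 0;.0 0 .1054 -.155 -.418 .008 0;.0 0 .1054 -.155 -.418 .008 0;.0 0 .1054 -.155 -.418 .008 0;.0 0 .1054 -.155 -.418 .008 0;.0 0 .1054 -.155 -.418 .008 0;.0 0 .1054 -.155 -.418 .008 0;.0 0 .1054 -.155 -.418 .008 0'
python3 - <<'E'
from h import *
print(manip.get_obs()['position'])
f=lambda m:m.astype(np.float32)
C,im=look('wrist','w4')
d={t:[r for r in manip.outline_of('wrist',t) if r['confidence']>.3] for t in('dryer','cover','lever')}
for t in d:print(t,[(r['confidence'],r['bbox'],r['mask'].sum()) for r in d[t]])
if d['cover']:print(fit([(C,f(d['cover'][0]['mask']))],'cover',[.652,.014,-.12],.11))
O=[(C,im,'wrist')]
for n in('scene','side'):
    C2,_=look(n);r=manip.outline_of(n,'cover');
    if r:print(n,r[0]['confidence'],fit([(C2,f(r[0]['mask']))],'cover',[.652,.014,-.12],.11))
E
```

```text
clock: 10.42
position: [0.4275, 0.0417, 0.1283]
ee_rot: [0.998, -0.061, -0.0, 0.0]
ft_force: [0.2, 0.6, -1.5]
grip_width: 0.227
grasp_force: 108.3
[0.4274601  0.04166258 0.12828692]
dryer [(0.75, [174.8, 0.5, 476.7, 36.5], np.int64(9224))]
cover []
lever [(0.83, [302.0, 45.6, 344.8, 327.3], np.int64(11383))]
scene 0.62 (array([ 0.65134007,  0.01234751, -0.11623623]), np.float64(0.03548895940184593))
side 0.58 (array([ 0.6528959 ,  0.01706925, -0.12055363]), np.float64(0.04425438493490219))
```

View pics/w4.png

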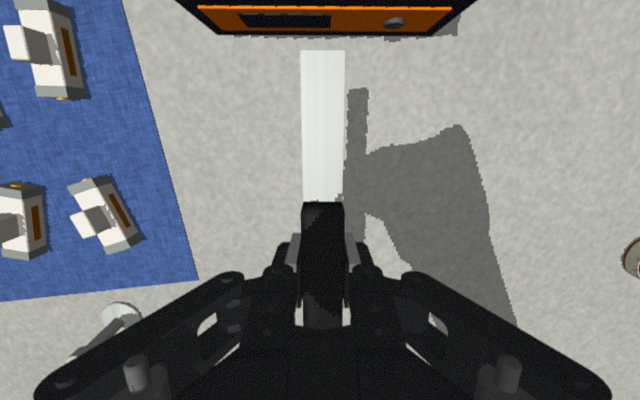

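```bash
python3 - <<'E'
from h import *
C=calib('wrist');im=cv2.imread('pics/w4.png')
for p in((.674,.0115,-.12),):
    r=R.from_euler('z',p[2])
    for q in([-101,-102,0],[-101,102,0],[-101,-102,110],[-101,102,110],[-101,-18,110],[-101,18,110],[-101,0,102]):
        P=r.apply(np.array(q)/1e3)+[p[0],p[1],0];print(q,P.round(4),proj(C,P).round(1))
o=manip.get_obs();Q=R.from_quat(o['ee_rot'])
for q in([.1,0,-.029],[.1,.01,-.031],[.1,-.01,-.031],[.03,.01,-.031],[.03,-.01,-.031]):print(q,proj(C,Q.apply(q)+o['position']).round(1))
g=cv2.cvtColor(im,cv2.COLOR_BGR2GRAY)
for u in(225,260,300,350,400,430):
    print(u,list(g[26:46,u]))
E
python3 - <<'E'
import cv2
im=cv2.imread('pics/w4.png')[0:60,160:490]
cv2.imwrite('pics/w4c.png',cv2.resize(cv2.convertScaleAbs(im,alpha=2,beta=20),None,fx=2.4,fy=2.4))
E
```

```text
[-101, -102, 0] [ 0.5615 -0.0777  0.    ] [[430.8  34.5]]
[-101, 102, 0] [0.5859 0.1249 0.    ] [[216.6  34.5]]
[-101, -102, 110] [ 0.5615 -0.0777  0.11  ] [[503.8 -23.4]]
[-101, 102, 110] [0.5859 0.1249 0.11  ] [[145.5 -23.4]]
[-101, -18, 110] [0.5716 0.0057 0.11  ] [[356.3 -23.4]]
[-101, 18, 110] [0.5759 0.0415 0.11  ] [[293.1 -23.4]]
[-101, 0, 102] [0.5737 0.0236 0.102 ] [[324.6 -16.7]]
[0.1, 0, -0.029] [[323.   48.5]]
[0.1, 0.01, -0.031] [[345.5  47.4]]
[0.1, -0.01, -0.031] [[300.5  47.4]]
[0.03, 0.01, -0.031] [[342.3 199. ]]
[0.03, -0.01, -0.031] [[303.4 199. ]]
225 [np.uint8(54), np.uint8(55), np.uint8(58), np.uint8(54), np.uint8(40), np.uint8(20), np.uint8(7), np.uint8(6), np.uint8(58), np.uint8(144), np.uint8(177), np.uint8(180), np.uint8(182), np.uint8(188), np.uint8(190), np.uint8(189), np.uint8(189), np.uint8(186), np.uint8(183), np.uint8(179)]
260 [np.uint8(18), np.uint8(39), np.uint8(49), np.uint8(52), np.uint8(36), np.uint8(17), np.uint8(4), np.uint8(5), np.uint8(28), np.uint8(91), np.uint8(164), np.uint8(189), np.uint8(186), np.uint8(182), np.uint8(181), np.uint8(187),
[... 532 characters left out ...]
int8(153), np.uint8(178), np.uint8(174), np.uint8(175), np.uint8(176), np.uint8(180), np.uint8(183), np.uint8(182)]
400 [np.uint8(31), np.uint8(45), np.uint8(49), np.uint8(56), np.uint8(52), np.uint8(40), np.uint8(14), np.uint8(0), np.uint8(12), np.uint8(35), np.uint8(87), np.uint8(107), np.uint8(123), np.uint8(130), np.uint8(132), np.uint8(162), np.uint8(177), np.uint8(179), np.uint8(180), np.uint8(179)]
430 [np.uint8(50), np.uint8(46), np.uint8(27), np.uint8(17), np.uint8(11), np.uint8(11), np.uint8(2), np.uint8(16), np.uint8(9), np.uint8(30), np.uint8(85), np.uint8(157), np.uint8(181), np.uint8(179), np.uint8(182), np.uint8(184), np.uint8(181), np.uint8(183), np.uint8(186), np.uint8(185)]
```

View pics/w4c.png

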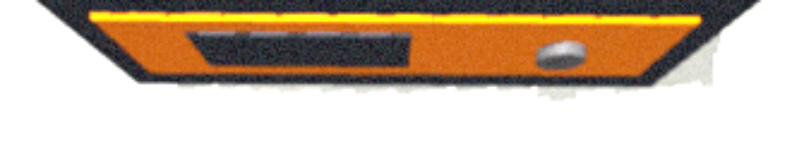

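```bash
python3 g.py .4498 .0387 .077 -7.16
```

```text
-0.0 -0.0001 0.0047 0.0227 0.0009 0.0514 | rows 0.9 pose [0.4273 0.0423 0.1284] t 10.825
```

```bash
python3 -m jog '0 0 .0047 .0227 .0009 .03 0;0 0 .0047 .0227 .0009 .0514 0;0 0 .0047 .0227 .0009 .0514 0;0 0 .0047 .0227 .0009 .0514 0;0 0 .0047 .0227 .0009 .0514 0';python3 g.py .4498 .0387 .077 -7.16;  python3 - <<'E'
from h import *
C,im=look('side');cv2.imwrite('pics/s5.png',cv2.resize(im[150:230,230:360],None,fx=5,fy=5,interpolation=cv2.INTER_CUBIC))
o=manip.get_obs();Q=R.from_quat(o['ee_rot'])
print(((proj(C,[Q.apply([.0985,0,-.029])+o['position'],[.5738,.0231,.102],[.5738,.0231,.11]])-[230,150])*5).round())
E
```

```text
clock: 11.45
position: [0.4503, 0.0389, 0.078]
ee_rot: [0.998, -0.062, 0.001, -0.0]
ft_force: [0.1, -0.2, -1.2]
grip_width: 0.229
grasp_force: 108.3
-0.0007 -0.0017 -0.0 -0.0005 0.0002 0.001 | rows 0.0 pose [0.4503 0.0389 0.078 ] t 11.45
[[418. 277.]
 [382. 274.]
 [382. 264.]]
```

View pics/s5.png

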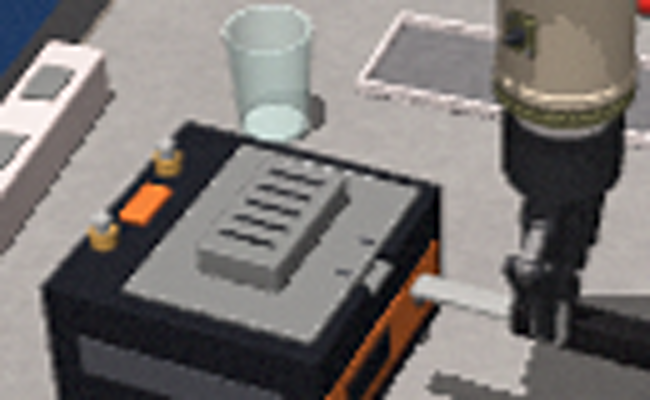

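```bash
python3 - <<'E'
from h import *
from scipy.optimize import least_squares
C,im=look('wrist','w6')
c=manip.calibration('wrist');CT=(c,c['tool_from_camera'])
for f in('w4','w6'):
    g=cv2.GaussianBlur(cv2.cvtColor(cv2.imread(f'pics/{f}.png'),cv2.COLOR_BGR2GRAY).astype(float),(1,5),0)
    pts=[]
    for r in range(62,190,4):
        G=np.gradient(g[r])
        def pk(a,b,s):
            i=a+np.argmax(s*G[a:b]);w=np.clip(s*G[i-2:i+3],0,None);return (w*np.arange(i-2,i+3)).sum()/w.sum(),w.max()
        l,wl=pk(293,312,1);rr,wr=pk(334,352,-1);pts.append((r,l,rr,wl,wr))
    pts=np.array(pts);ok=(pts[:,3]>6)&(pts[:,4]>6)
    w=pts[ok,2]-pts[ok,1];print(f,ok.sum(),np.polyfit(pts[ok,0],w,1),w[:3],w[-3:])
    # model: edges at tool y=+-.01 on the top surface plane z=-(z0+x*tan p)
    xs=np.linspace(.03,.1,30)
    def width(q):
        z=-(q[0]+xs*np.tan(q[1]));L=proj(CT,np.c_[xs,xs*0-.01,z]);Rr=proj(CT,np.c_[xs,xs*0+.01,z])
        return np.interp(pts[ok,0],L[::-1,1],(Rr-L)[::-1,0])
    s=least_squares(lambda q:width(q)-w,[.03,0],loss='soft_l1',f_scale=.3);print(s.x,np.degrees(s.x[1]),'tip height behind TCP',s.x[0]+.1*np.tan(s.x[1]),np.std(s.fun))
    gr=np.gradient(g[:,312:334].mean(1));print('tip row',30+np.argmax(gr[30:70]),'handle row',190+np.argmin(gr[190:215]))
for k in(.031,.027,.023):print(k,proj(CT,[[.1,0,-k],[.03,0,-.042]]))
E
```

```text
w4 32 [-3.83637208e-02  4.88834730e+01] [44.50945787 44.45648585 44.25459757] [39.86720553 39.64114521 39.88968178]
[ 0.04007674 -0.0150714 ] -0.8635276099563924 tip height behind TCP 0.03856948211521718 1.7391430137757025
tip row 35 handle row 201
w6 32 [-4.01990263e-02  4.71447841e+01] [44.48501346 44.52823902 44.30400311] [40.19441981 39.7009084  39.64133312]
[0.03159747 0.00066768] 0.03825527977678255 tip height behind TCP 0.03166423730231521 0.10903246567646138
tip row 49 handle row 201
0.031 [[322.99692284  47.41764416]
 [322.91810348 205.32762216]]
0.027 [[322.97279719  49.63951191]
 [322.91810348 205.32762216]]
0.023 [[322.95009474  51.73030898]
 [322.91810348 205.32762216]]
```

```bash
python3 - <<'E'
from h import *
C=calib('side');p=(.674,.0105,-.125);r=R.from_euler('z',p[2])
for q in([-101,-102,110],[-101,102,110],[101,-102,110],[101,102,110],[-96,-18,102],[-96,18,102],[-91,-18,115],[-91,18,115]):
    print(q,((proj(C,r.apply(np.array(q)/1e3)+[p[0],p[1],0])-[230,150])*5).round())
o=manip.get_obs();Q=R.from_quat(o['ee_rot'])
for q in([.0985,.01,-.031],[.0985,-.01,-.031],[.0985,-.01,-.027],[.03,-.011,-.042],[.03,-.011,-.016]):print(((proj(C,Q.apply(q)+o['position'])-[230,150])*5).round())
E
```

```text
[-101, -102, 110] [[442. 179.]]
[-101, 102, 110] [[316. 359.]]
[101, -102, 110] [[186. 114.]]
[101, 102, 110] [[ 39. 281.]]
[-96, -18, 102] [[386. 256.]]
[-96, 18, 102] [[364. 288.]]
[-91, -18, 115] [[379. 239.]]
[-91, 18, 115] [[357. 271.]]
[[424. 266.]]
[[412. 284.]]
[[412. 289.]]
[[508. 298.]]
[[508. 329.]]
```

```bash
python3 -m jog '0 0 0 .01 0 .0015 0;0 0 0 .02 0 .0015 0;0 0 0 .03 0 .0015 0;0 0 0 .035 0 .0015 0;0 0 0 .04 0 .0015 0;0 0 0 .04 0 .0015 0'; python3 g.py .5078 .0314 .0765 -7.16
```

```text
clock: 12.3
position: [0.4896, 0.0336, 0.0754]
ee_rot: [0.998, -0.063, -0.0, 0.0]
ft_force: [-0.0, -1.2, -1.5]
grip_width: 0.226
grasp_force: 108.3
0.0 0.0001 -0.0002 0.0183 -0.0 -0.0011 | rows 0.3 pose [0.4896 0.0336 0.0754] t 12.3
```

```bash
python3 -m jog '0 0 0 .006 0 -.001 0;0 0 0 .011 0 -.001 0;0 0 0 .015 0 -.001 0;0 0 0 .018 0 -.001 0;0 0 0 .018 0 -.001 0'; python3 g.py .5078 .0314 .0765 -7.16
```

```text
clock: 12.92
position: [0.5074, 0.0314, 0.0765]
ee_rot: [0.998, -0.063, 0.0, 0.0]
ft_force: [0.1, -0.1, -0.8]
grip_width: 0.229
grasp_force: 108.3
0.0 -0.0001 -0.0002 0.0004 -0.0001 -0.0 | rows 0.0 pose [0.5074 0.0314 0.0765] t 12.925
```

```bash
python3 -m jog '0 0 0 0 0 .0015 0;0 .1 0 .003 0 .008 0;0 .188 0 .0062 0 .0135 0;0 .25 0 .0087 0 .017 0;0 .3 0 .011 0 .02 0;0 .3 0 .011 0 .02 0'
```

```text
clock: 13.68
position: [0.5169, 0.0302, 0.0559]
ee_rot: [0.987, -0.061, 0.148, 0.009]
ft_force: [-2.4, 1.0, -1.3]
grip_width: 0.229
grasp_force: 108.4
```

```bash
python3 -m jog '0 .05 0 .0014 0 .0033 0;0 .1 0 .003 0 .0065 0;0 .13 0 .0041 0 .0083 0;0 .16 0 .0052 0 .0103 0;0 .16 0 .0052 0 .0103 0'
python3 - <<'E'
from h import *
C,im=look('side');cv2.imwrite('pics/s7.png',cv2.resize(im[150:230,230:360],None,fx=5,fy=5,interpolation=cv2.INTER_CUBIC))
E
```

```text
clock: 14.3
position: [0.5256, 0.0288, 0.0478]
ee_rot: [0.972, -0.061, 0.227, 0.015]
ft_force: [-1.6, 0.7, -1.0]
grip_width: 0.231
grasp_force: 108.3
```

View pics/s7.png

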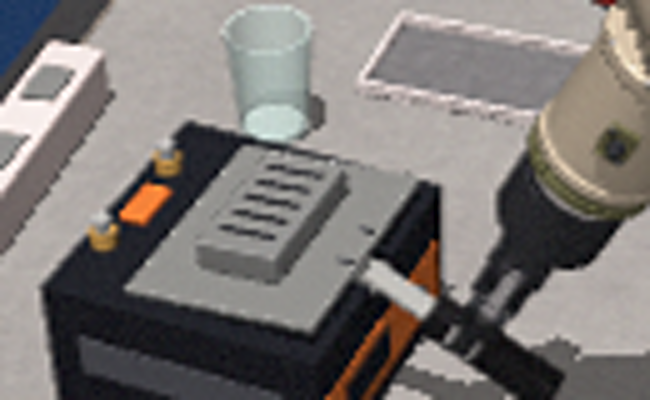

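```bash
python3 -m jog '0 .03 0 .0008 0 .002 0;0 .06 0 .0017 0 .004 0;0 .06 0 .0017 0 .004 0'
python3 - <<'E'
from h import *
C,im=look('side')
m=[r for r in manip.outline_of('side','cover')];print([(r['confidence'],r['bbox']) for r in m])
f=m[0]['mask'].astype(np.float32)
# fit lift about rear edge: pitch
p=(.674,.0105,-.125);Rz=R.from_euler('z',p[2])
def s(pitch,dz,dv):
    out=np.zeros((1600,2560),np.uint8)
    for b in M['cover']:
        P=np.array([[i,j,k] for i in b[:2] for j in b[2:4] for k in b[4:]])/1e3
        P=R.from_euler('y',pitch).apply(P-[.069,0,0])+[.069,0,0]
        P=Rz.apply(P+[-.022,0,.11+dz])+[p[0],p[1],0]
        h=cv2.convexHull(((proj(C,P)+[.5,.5+dv])*4).astype(np.int32));cv2.fillConvexPoly(out,h,1)
    return cv2.resize(out.astype(np.float32),(640,400),interpolation=cv2.INTER_AREA)
for lift in(0,4,8,12,16,20):
    print(lift,[round(float(np.abs(s(lift/138,0,dv)-f).sum()/f.sum()),3) for dv in(0.6,1.6,2.6)])
E
```

```text
clock: 14.72
position: [0.5296, 0.0284, 0.0455]
ee_rot: [0.965, -0.061, 0.256, 0.016]
ft_force: [-0.9, 0.4, -2.0]
grip_width: 0.224
grasp_force: 108.4
[(0.6, [253.9, 176.7, 313.7, 217.2]), (0.59, [264.9, 269.8, 291.5, 285.6])]
0 [0.175, 0.25, 0.337]
4 [0.139, 0.214, 0.302]
8 [0.098, 0.169, 0.258]
12 [0.065, 0.128, 0.217]
16 [0.048, 0.082, 0.168]
20 [0.075, 0.055, 0.125]
```

```bash
python3 -m jog '0 -.15 0 -.0034 0 -.01 0;0 -.3 0 -.005 0 -.0205 0;0 -.3 0 -.024 0 -.0264 0;0 -.3 0 -.05 0 -.034 0;0 -.3 0 -.072 0 -.041 0;0 -.3 0 -.072 0 -.041 0';python3 g.py .45 .03 .16 -.86; python3 - <<'E'
from h import *
C,im=look('side');cv2.imwrite('pics/s8.png',cv2.resize(im[150:230,230:360],None,fx=5,fy=5,interpolation=cv2.INTER_CUBIC))
E
```

```text
clock: 15.58
position: [0.4463, 0.0394, 0.0452]
ee_rot: [0.992, -0.062, 0.109, 0.006]
ft_force: [-0.1, -0.3, -0.9]
grip_width: 0.227
grasp_force: 108.4
0.0111 -0.2186 -0.1087 0.0297 0.0088 -0.111 | rows 1.8 pose [0.4463 0.0394 0.0452] t 15.575
```

View pics/s8.png

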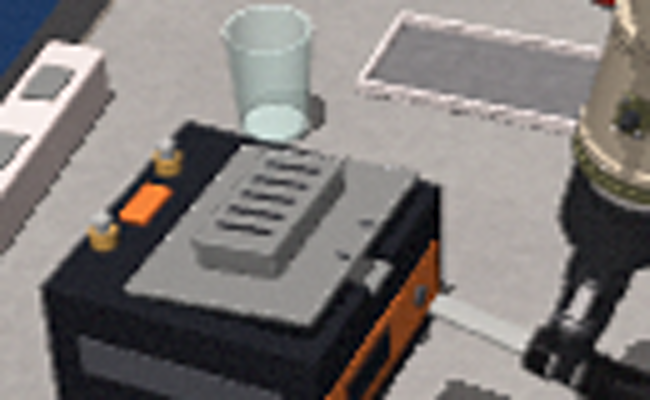

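```bash
python3 -m jog '.011 -.2186 -.109 -.01 .009 -.055 0;.011 -.2186 -.109 -.01 .009 -.111 0;.011 -.2186 -.109 -.01 .009 -.111 0';python3 g.py .5762 -.3782 .10 -.86
```

```text
clock: 16.0
position: [0.4162, 0.035, 0.1562]
ee_rot: [1.0, -0.008, 0.004, -0.001]
ft_force: [0.2, 0.3, -1.7]
grip_width: 0.228
grasp_force: 108.4
-0.0023 -0.0082 -0.0007 0.166 0.4107 0.0566 | rows 7.1 pose [0.4162 0.035  0.1562] t 16.0
```

```bash
python3 -m jog '0 -.008 0 .166 .411 .0566 0;0 -.008 0 .166 .411 .0566 0;0 -.008 0 .166 .411 .0566 0;0 -.008 0 .166 .411 .0566 0;0 -.008 0 .166 .411 .0566 0;0 -.008 0 .166 .411 .0566 0;0 -.008 0 .166 .411 .0566 0;0 -.008 0 .166 .411 .0566 0;0 -.008 0 .166 .411 .0566 0;0 -.008 0 .166 .411 .0566 0;0 -.008 0 .166 .411 .0566 0';python3 g.py .5762 -.3782 -.0115 -.86
```

```text
clock: 17.38
position: [0.5726, -0.3779, 0.096]
ee_rot: [1.0, -0.007, -0.003, 0.0]
ft_force: [-0.4, 0.2, -1.1]
grip_width: 0.229
grasp_force: 108.5
0.0006 0.0056 0.001 0.0042 0.0002 0.1075 | rows 1.7 pose [ 0.5726 -0.3779  0.096 ] t 17.375
```

```bash
python3 -m jog '0 .0055 0 .004 0 .05 0;0 .0055 0 .004 0 .09 0;0 .0055 0 .004 0 .103 0;0 .0055 0 .004 0 .1065 0;0 .0055 0 .004 0 .108 0;0 .0055 0 .004 0 .108 0'
```

```text
clock: 18.12
position: [0.576, -0.3799, -0.0112]
ee_rot: [1.0, -0.008, 0.0, 0.001]
ft_force: [-0.1, 0.4, -0.4]
grip_width: 0.227
grasp_force: 108.5
```

```bash
python3 -m jog '0 0 0 0 0 0 .42;0 0 0 0 0 0 .42;0 0 0 0 0 0 .42;0 0 0 0 0 -.05 .42;0 0 0 0 0 -.11 .6;0 0 0 0 0 -.17 .95;0 0 0 0 0 -.21 .95' 60; python3 g.py .6542 .013 .20 82.84; python3 - <<'E'
from h import *
C,im=look('wrist')
for r in manip.outline_of('wrist','lever')[:1]:
    m=r['mask'].astype(np.float32);print(r['confidence'],r['bbox'],m.sum(),fit([(C,m)],'lever',[.557,-.375,0],.003))
E
```

```text
clock: 19.0
position: [0.5759, -0.3798, 0.201]
ee_rot: [1.0, -0.008, 0.001, 0.001]
ft_force: [1.0, 0.0, -0.8]
grip_width: 0.948
grasp_force: 0.0
0.0034 0.0006 -1.4618 0.072 -0.394 0.0001 | rows 7.8 pose [ 0.5759 -0.3798  0.201 ] t 19.0
0.77 [314.4, 95.0, 329.7, 229.8] 2241.0 (array([ 0.55583126, -0.37949088, -0.01579353]), np.float64(0.05605756491422653))
```

```bash
python3 -m jog '0 0 -1.462 .072 -.394 0 .95;0 0 -1.462 .072 -.394 0 .95;0 0 -1.462 .072 -.394 0 .95;0 0 -1.462 .072 -.394 0 .95;0 0 -1.462 .072 -.394 0 .95;0 0 -1.462 .072 -.394 0 .95;0 0 -1.462 .072 -.394 0 .95;0 0 -1.462 .072 -.394 0 .95;0 0 -1.462 .072 -.394 0 .95;0 0 -1.462 .072 -.394 0 .95;0 0 -1.462 .072 -.394 0 .95;0 0 -1.462 .072 -.394 0 .95'; python3 g.py .6542 .013 .13 82.84; python3 - <<'E'
from h import *
C,im=look('wrist','w9')
for t in('cover','dryer'):
  for r in manip.outline_of('wrist',t)[:1]:
    print(t,r['confidence'],r['bbox'])
print(proj(C,[.6542,.013,.147]))
E
```

```text
clock: 20.6
position: [0.6537, 0.0133, 0.1969]
ee_rot: [0.75, 0.661, -0.001, 0.0]
ft_force: [0.0, 0.8, -1.0]
grip_width: 0.944
grasp_force: 0.0
-0.0011 0.0012 -0.001 -0.0001 0.0006 0.0669 | rows 1.1 pose [0.6537 0.0133 0.1969] t 20.6
cover 0.77 [236.8, 98.9, 403.1, 290.4]
dryer 0.94 [226.9, 80.8, 469.7, 290.1]
[[323.47001296 208.27940201]]
```

View pics/w9.png

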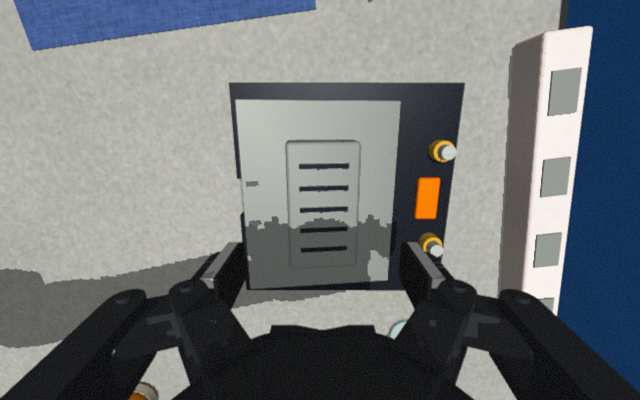

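```bash
python3 -m jog '.115 0 0 0 -.0034 .04 .95;.115 0 0 0 -.0034 .08 .95;.115 0 0 0 -.0034 .09 .95;.115 0 0 0 -.0034 .1 .95;.115 0 0 0 -.0034 .1 .95'
python3 -m jog '0 0 0 0 0 0 .6;0 0 0 0 0 0 .5;0 0 0 0 0 0 .4;0 0 0 0 0 0 .4;0 0 0 0 0 0 .4' 30
```

```text
clock: 21.38
position: [0.6505, 0.0139, 0.0978]
ee_rot: [0.749, 0.661, -0.038, -0.043]
ft_force: [0.1, 0.3, 0.1]
grip_width: 0.949
grasp_force: 0.0
clock: 22.0
position: [0.651, 0.0139, 0.0985]
ee_rot: [0.749, 0.661, -0.038, -0.042]
ft_force: [-1.7, 0.9, 6.3]
grip_width: 0.696
grasp_force: 34.1
```

```bash
python3 -m jog '0 0 0 0 0 0 0;0 0 0 0 0 0 0;0 0 0 0 -.0012 -.01 0;0 0 0 0 -.0023 -.02 0;0 0 0 0 -.0035 -.03 0;0 0 0 0 -.0046 -.04 0;0 0 0 0 -.007 -.06 0;0 0 0 0 -.01 -.09 0;0 0 0 0 -.01 -.09 0' 90; python3 g.py .45 -.13 .16 82.84;python3 g.py .45 -.13 .04 82.84; python3 - <<'E'
from h import *
for n in('side','wrist'):
  C,im=look(n)
  for r in manip.outline_of(n,'cover')[:1]: print(n,r['confidence'],r['bbox'])
E
```

```text
clock: 23.12
position: [0.6523, 0.0139, 0.191]
ee_rot: [0.749, 0.661, -0.037, -0.041]
ft_force: [-0.4, -0.2, -2.5]
grip_width: 0.68
grasp_force: 96.6
-0.1108 0.0002 0.0003 -0.1679 -0.1783 0.0511 | rows 4.0 pose [0.6523 0.0139 0.191 ] t 23.125
-0.1108 0.0002 0.0003 -0.1679 -0.165 0.1703 | rows 4.6 pose [0.6523 0.0139 0.191 ] t 23.125
side 0.79 [250.6, 154.0, 310.2, 194.3]
```

```bash
python3 -m jog '-.111 0 0 -.168 -.178 .051 0;-.111 0 0 -.168 -.178 .051 0;-.111 0 0 -.168 -.178 .051 0;-.111 0 0 -.168 -.178 .051 0;-.111 0 0 -.168 -.178 .051 0;-.111 0 0 -.168 -.178 .051 0;-.111 0 0 -.168 -.178 .051 0'; python3 g.py .45 -.13 .01 82.84; python3 - <<'E'
from h import *
for n in('scene','side'):
  C,im=look(n)
  for r in manip.outline_of(n,'cover')[:1]: print(n,r['confidence'],r['bbox'],[ (z,fit([(C,r['mask'].astype(np.float32))],'cover',[.45,-.13,-.12],z)) for z in(.17,.18,.19)])
E
```

```text
clock: 24.2
position: [0.4494, -0.1291, 0.1575]
ee_rot: [0.749, 0.662, -0.002, -0.002]
ft_force: [-0.3, 0.6, -1.3]
grip_width: 0.682
grasp_force: 97.3
-0.0052 0.0012 0.0021 -0.0006 0.0014 0.1475 | rows 2.4 pose [ 0.4494 -0.1291  0.1575] t 24.2
scene 0.76 [252.1, 142.0, 323.6, 189.9] [(0.17, (array([ 0.44521272, -0.13322897, -0.11397557]), np.float64(0.28640273213386536))), (0.18, (array([ 0.45180299, -0.13053324, -0.10773843]), np.float64(0.2978202700614929))), (0.19, (array([ 0.4593153 , -0.12763198, -0.12034538]), np.float64(0.3131672739982605)))]
side 0.97 [325.8, 147.5, 380.1, 188.4] [(0.17, (array([ 0.45235304, -0.13174796, -0.12945807]), np.float64(0.13834145665168762))), (0.18, (array([ 0.44991815, -0.11788796, -0.110446  ]), np.float64(0.1493578404188156))), (0.19, (array([ 0.44768929, -0.10467205, -0.11403536]), np.float64(0.1616474688053131)))]
```

```bash
python3 -m jog '-.005 0 0 0 0 .06 0;-.005 0 0 0 0 .11 0;-.005 0 0 0 0 .14 0;-.005 0 0 0 0 .147 0;-.005 0 0 0 0 .152 0'
```

```text
clock: 25.02
position: [0.4486, -0.1302, 0.0062]
ee_rot: [0.75, 0.662, -0.0, 0.001]
ft_force: [0.4, -0.3, -1.4]
grip_width: 0.68
grasp_force: 97.3
```

```bash
python3 -m jog '0 0 0 0 0 .003 0;0 0 0 0 0 .003 0'; python3 -m jog '0 0 0 0 0 .003 0;0 0 0 0 0 .003 0'
```

```text
clock: 25.28
position: [0.4483, -0.1303, 0.0032]
ee_rot: [0.75, 0.662, -0.0, 0.001]
ft_force: [-0.5, 0.6, -1.3]
grip_width: 0.679
grasp_force: 97.3
clock: 25.52
position: [0.4477, -0.1302, -0.0004]
ee_rot: [0.75, 0.662, -0.0, 0.0]
ft_force: [-0.6, -0.4, -2.6]
grip_width: 0.684
grasp_force: 97.3
```

```bash
python3 -m jog '0 0 0 0 0 .0025 0;0 0 0 0 0 .0025 0'; python3 -m jog '0 0 0 0 0 .0025 0;0 0 0 0 0 .0025 0'
```

```text
clock: 25.78
position: [0.4476, -0.1302, -0.003]
ee_rot: [0.75, 0.662, -0.001, 0.0]
ft_force: [-0.6, -1.6, -2.0]
grip_width: 0.68
grasp_force: 97.5
clock: 26.02
position: [0.4478, -0.1302, -0.0034]
ee_rot: [0.75, 0.662, -0.0, -0.0]
ft_force: [-14.6, 3.3, 33.8]
grip_width: 0.676
grasp_force: 101.7
```

```bash
python3 -m jog '0 0 0 0 0 -.003 .7;0 0 0 0 0 -.003 .95;0 0 0 0 0 -.003 .95;0 0 0 0 0 -.06 .95;0 0 0 0 0 -.12 .95;0 0 0 0 0 -.18 .7' 40; python3 g.py .5 .27 .25 90;python3 - <<'E'
from h import *
for n in('scene','side'):
  C,im=look(n)
  for r in manip.outline_of(n,'cover')[:1]: print(n,r['confidence'],r['bbox'],fit([(C,r['mask'].astype(np.float32))],'cover',[.45,-.13,-.12],.016))
E
```

```text
clock: 26.78
position: [0.4474, -0.13, 0.1763]
ee_rot: [0.75, 0.662, -0.001, 0.0]
ft_force: [1.1, -0.6, -0.6]
grip_width: 0.763
grasp_force: 0.0
-0.0004 0.0013 -0.1246 0.4033 0.0024 -0.0742 | rows 6.6 pose [ 0.4474 -0.13    0.1763] t 26.775
scene 0.69 [258.6, 169.4, 320.0, 217.4] (array([ 0.44540699, -0.13151554, -0.1100521 ]), np.float64(0.05172758921980858))
side 0.9 [325.6, 183.9, 374.9, 224.8] (array([ 0.4489756 , -0.12579143, -0.12528665]), np.float64(0.05410528555512428))
```

```bash
python3 -m jog '0 0 -.125 .403 .0024 -.074 .55;0 0 -.125 .403 .0024 -.074 .55;0 0 -.125 .403 .0024 -.074 .55;0 0 -.125 .403 .0024 -.074 .55;0 0 -.125 .403 .0024 -.074 .55;0 0 -.125 .403 .0024 -.074 .55;0 0 -.125 .403 .0024 -.074 .55;0 0 -.125 .403 .0024 -.074 .55;0 0 -.125 .403 .0024 -.074 .55'
cat > carts.py <<'E'
from h import *
import sys
f=lambda m:m.astype(np.float32)
for n in sys.argv[1:]:
  C,im=look(n,'c_'+n)
  for r in manip.outline_of(n,'cartridge1'):
    m=r['mask']
    if r['confidence']<.3 or m.sum()<100: continue
    v,u=np.nonzero(m);c=ray(C,[u.mean(),v.mean()],.015)[0]
    p,e=fit([(C,f(m))],'cartridge1',[c[0],c[1],0],0);print(n,round(r['confidence'],2),np.round(r['bbox']),p.round(4),round(np.degrees(p[2]),1),round(e,3))
E
python3 carts.py wrist
```

```text
clock: 28.1
position: [0.5, 0.2684, 0.2464]
ee_rot: [0.707, 0.707, -0.002, 0.0]
ft_force: [-0.1, -0.1, 0.7]
grip_width: 0.549
grasp_force: 0.0
wrist 0.82 [358. 150. 414. 180.] [ 0.5886  0.2756 -0.1569] -9.0 0.065
wrist 0.69 [342.  80. 406. 106.] [0.5695 0.372  0.0341] 2.0 0.035
wrist 0.63 [259. 115. 320. 148.] [ 0.4531  0.3237 -0.2621] -15.0 0.046
wrist 0.57 [243. 149. 302. 176.] [0.4281 0.2788 0.1908] 10.9 0.049
```

```bash
python3 g.py .5886 .2756 .0 81
```

```text
-0.0012 0.0024 0.1555 0.0083 0.0886 0.2471 | rows 4.2 pose [0.5003 0.268  0.2472] t 28.2
```

```bash
python3 -m jog '0 .002 .1555 .0083 .0886 .05 .55;0 .002 .1555 .0083 .0886 .1 .55;0 .002 .1555 .0083 .0886 .16 .55;0 .002 .1555 .0083 .0886 .21 .55;0 .002 .1555 .0083 .0886 .235 .55;0 .002 .1555 .0083 .0886 .245 .55;0 .002 .1555 .0083 .0886 .247 .55';python3 -m jog '0 0 0 0 0 0 .1;0 0 0 0 0 0 .1;0 0 0 0 0 0 .1;0 0 0 0 0 0 .1;0 0 0 0 0 0 .1' 50;python3 g.py .5886 .2756 .0 81
```

```text
clock: 29.08
position: [0.5892, 0.2772, 0.0015]
ee_rot: [0.76, 0.65, 0.0, -0.0]
ft_force: [0.1, 0.5, 0.8]
grip_width: 0.549
grasp_force: 0.0
clock: 29.7
position: [0.5899, 0.2782, 0.0029]
ee_rot: [0.76, 0.65, 0.002, 0.0]
ft_force: [0.3, -0.7, 6.1]
grip_width: 0.293
grasp_force: 50.1
0.002 -0.0023 0.0019 -0.0027 -0.0009 0.0029 | rows 0.1 pose [0.5899 0.2782 0.0029] t 29.7
```

```bash
cat > gd.py <<'E'
# python3 gd.py X Y z(mm, dryer frame; tool aligned with dryer)
from g import *
def gd(X,Y,z):
    P=R.from_euler('z',-.125).apply([X/1e3,Y/1e3,0])+[.674,.0105,0]
    row(P[0],P[1],z/1e3,90-7.16)
if __name__=='__main__':gd(*v)
E
cat > inhand.py <<'E'
from h import *
c=manip.calibration('wrist');CT=(c,c['tool_from_camera'])
C,im=look('wrist','ih')
rs=[r for r in manip.outline_of('wrist','cartridge1') if r['confidence']>.25]
for r in rs:
    m=r['mask'];v,u=np.nonzero(m)
    if not(150<v.mean()<300 and 280<u.mean()<365):continue
    rows=[np.nonzero(m[:,k])[0].min() for k in range(int(u.min())+12,int(u.max())-12) if m[:,k].any()]
    print(r['confidence'],np.round(r['bbox']),'top row',np.median(rows),'col mid',(u.min()+u.max())/2)
for off in(-.004,-.002,0,.002,.004):
    print(off,proj(CT,[[off+.014,0,.003],[off+.014,0,-.019]])[:,1].round(1))
E
python3 -m jog '0 0 0 0 0 -.04 .1;0 0 0 0 0 -.1 .1;0 0 0 0 0 -.16 .1;0 0 0 0 0 -.19 .1;0 0 0 0 0 -.19 .1' 60;python3 inhand.py; python3 gd.py -11 -52.5 190
```

```text
clock: 30.32
position: [0.59, 0.2782, 0.1943]
ee_rot: [0.76, 0.65, 0.003, 0.0]
ft_force: [-0.8, -0.1, -1.5]
grip_width: 0.286
grasp_force: 59.5
0.79 [256. 214. 390. 280.] top row 215.0 col mid 322.5
-0.004 [215.4 228.1]
-0.002 [212.5 224.8]
0 [209.6 221.6]
0.002 [206.7 218.3]
0.004 [203.7 214.9]
-0.0011 -0.0001 -0.03 -0.3032 0.1164 -0.0001 | rows 5.2 pose [0.5883 0.2773 0.1901] t 30.425
```

```bash
python3 -m jog '0 0 -.03 -.303 .116 0 .1;0 0 -.03 -.303 .116 0 .1;0 0 -.03 -.303 .116 0 .1;0 0 -.03 -.303 .116 0 .1;0 0 -.03 -.303 .116 0 .1;0 0 -.03 -.303 .116 0 .1;0 0 -.03 -.303 .116 0 .1;0 0 -.03 -.303 .116 0 .1'; python3 gd.py -11 -51.8 70
```

```text
clock: 31.42
position: [0.6562, -0.0372, 0.1899]
ee_rot: [0.749, 0.663, 0.0, -0.001]
ft_force: [-0.1, 1.3, -1.2]
grip_width: 0.284
grasp_force: 59.4
-0.0018 -0.0018 0.0026 -0.0025 0.0009 0.1199 | rows 1.9 pose [ 0.6562 -0.0372  0.1899] t 31.425
```

```bash
python3 - <<'E'
import cv2;from h import *
C,im=look('wrist');cv2.imwrite('pics/bay.png',im)
# expected bay/lane edges
p=(.674,.0105,-.125);r=R.from_euler('z',p[2])
for q in([-55,-72,110],[33,-72,110],[-55,72,110],[33,72,110],[-55,-37,58],[33,-37,58],[-55,0,58],[33,37,58]):
    print(q,proj(C,r.apply(np.array(q)/1e3)+[p[0],p[1],0]).round(1))
E
```

```text
[-55, -72, 110] [[277.3 221. ]]
[33, -72, 110] [[369.7 221.2]]
[-55, 72, 110] [[270.   53.8]]
[33, 72, 110] [[378.6  54.1]]
[-55, -37, 58] [[283.4 174.5]]
[33, -37, 58] [[363.5 174.7]]
[-55, 0, 58] [[282.2 140.1]]
[33, 37, 58] [[366.7 103.6]]
```

View pics/bay.png

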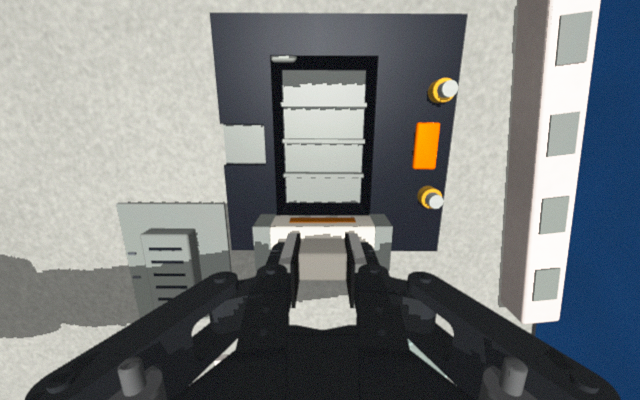

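```bash
python3 -m jog '0 0 .0026 -.003 .0009 .04 .1;0 0 .0026 -.003 .0009 .08 .1;0 0 .0026 -.003 .0009 .1 .1;0 0 .0026 -.003 .0009 .115 .1;0 0 .0026 -.003 .0009 .115 .1';python3 gd.py -11 -52.3 50
```

```text
clock: 32.1
position: [0.6568, -0.043, 0.0753]
ee_rot: [0.751, 0.661, -0.0, -0.001]
ft_force: [-0.1, -0.7, -1.0]
grip_width: 0.284
grasp_force: 59.5
-0.0013 -0.0 -0.0026 0.0029 -0.0005 0.0253 | rows 0.4 pose [ 0.6568 -0.043   0.0753] t 32.1
```

```bash
python3 -m jog '-.0013 0 -.0026 .003 -.0005 0 .1;-.0013 0 -.0026 .003 -.0005 .003 .1;-.0013 0 -.0026 .003 -.0005 .003 .1';python3 gd.py -11 -52.3 50
```

```text
clock: 32.48
position: [0.6571, -0.0397, 0.073]
ee_rot: [0.75, 0.662, 0.001, 0.0]
ft_force: [-0.4, 0.4, -1.2]
grip_width: 0.283
grasp_force: 59.5
0.0014 -0.0007 -0.0001 -0.0004 -0.0005 0.023 | rows 0.4 pose [ 0.6571 -0.0397  0.073 ] t 32.475
```

```bash
python3 -m jog '0 0 0 -.0004 -.0005 .008 .1;0 0 0 -.0004 -.0005 .014 .1;0 0 0 -.0004 -.0005 .018 .1;0 0 0 -.0004 -.0005 .018 .1';python3 gd.py -11 -52.3 50
```

```text
clock: 32.98
position: [0.6562, -0.04, 0.0542]
ee_rot: [0.75, 0.662, 0.0, -0.0]
ft_force: [-0.6, -0.0, -1.9]
grip_width: 0.286
grasp_force: 59.5
0.0002 -0.0006 -0.0002 0.0001 0.0004 0.0042 | rows 0.1 pose [ 0.6562 -0.04    0.0542] t 32.975
```

```bash
python3 -m jog '0 0 0 0 0 .002 .1;0 0 0 0 0 .004 .1;0 0 0 0 0 .004 .1';python3 -m jog '0 0 0 0 0 0 .48;0 0 0 0 0 0 .48;0 0 0 0 0 0 .48;0 0 0 0 0 -.04 .48;0 0 0 0 0 -.1 .48;0 0 0 0 0 -.16 .48;0 0 0 0 0 -.2 .48';python3 g.py .5695 .372 .2 92;python3 - <<'E'
from h import *
C,im=look('wrist');M
for r in manip.outline_of('wrist','cartridge1')[:2]:
    print(r['confidence'],np.round(r['bbox']),fit([(C,r['mask'].astype(np.float32))],'cartridge1',[.656,-.043,-.125],.046))
E
```

```text
clock: 33.35
position: [0.6564, -0.04, 0.0507]
ee_rot: [0.75, 0.662, 0.001, 0.0]
ft_force: [0.1, 0.1, -1.8]
grip_width: 0.288
grasp_force: 59.5
clock: 34.22
position: [0.6568, -0.0402, 0.2545]
ee_rot: [0.75, 0.661, 0.002, 0.001]
ft_force: [-0.2, -1.0, -0.5]
grip_width: 0.479
grasp_force: 0.0
0.0046 -0.0009 -0.1601 0.398 -0.1384 0.0543 | rows 6.8 pose [ 0.6568 -0.0402  0.2545] t 34.225
0.86 [292. 164. 353. 188.] (array([ 0.65576399, -0.04250297, -0.12781578]), np.float64(0.06232307106256485))
```

```bash
python3 -m jog '.004 0 -.16 .398 -.138 .054 .48;.004 0 -.16 .398 -.138 .054 .48;.004 0 -.16 .398 -.138 .054 .48;.004 0 -.16 .398 -.138 .054 .48;.004 0 -.16 .398 -.138 .054 .48;.004 0 -.16 .398 -.138 .054 .48;.004 0 -.16 .398 -.138 .054 .48;.004 0 -.16 .398 -.138 .054 .48;.004 0 -.16 .398 -.138 .054 .48;.004 0 -.16 .398 -.138 .054 .48';python3 carts.py wrist
```

```text
clock: 35.58
position: [0.57, 0.3703, 0.1971]
ee_rot: [0.696, 0.719, -0.001, -0.001]
ft_force: [-0.2, -0.2, 0.1]
grip_width: 0.482
grasp_force: 0.0
wrist 0.93 [290. 162. 357. 188.] [0.5696 0.3726 0.0289] 1.7 0.035
wrist 0.73 [184. 224. 252. 255.] [0.4272 0.2785 0.1889] 10.8 0.048
wrist 0.7 [200. 189. 270. 228.] [ 0.454   0.3238 -0.2628] -15.1 0.058
```

```bash
python3 g.py .5696 .3723 .001 91.7
```

```text
-0.0023 -0.0007 0.0032 0.0016 0.0003 0.1962 | rows 3.1 pose [0.5698 0.3706 0.1972] t 35.675
```

```bash
python3 -m jog '0 0 .003 .0016 .0003 .06 .5;0 0 .003 .0016 .0003 .12 .5;0 0 .003 .0016 .0003 .165 .5;0 0 .003 .0016 .0003 .185 .5;0 0 .003 .0016 .0003 .195 .5;0 0 .003 .0016 .0003 .195 .5';python3 g.py .5696 .3723 .001 91.7
```

```text
clock: 36.42
position: [0.5694, 0.3741, 0.003]
ee_rot: [0.696, 0.718, -0.0, -0.001]
ft_force: [-0.1, 0.1, -0.1]
grip_width: 0.495
grasp_force: 0.0
-0.0017 -0.0017 0.002 -0.0018 0.0001 0.002 | rows 0.0 pose [0.5694 0.3741 0.003 ] t 36.425
```

```bash
python3 -m jog '0 0 .002 -.0018 0 .001 .5;0 0 .002 -.0018 0 .001 .5;0 0 .002 -.0018 0 .001 .1;0 0 .002 -.0018 0 .001 .1;0 0 .002 -.0018 0 .001 .1;0 0 .002 -.0018 0 .001 .1;0 0 .002 -.0018 0 .001 .1' 60;python3 -m jog '0 0 0 0 0 -.05 .1;0 0 0 0 0 -.11 .1;0 0 0 0 0 -.17 .1;0 0 0 0 0 -.2 .1;0 0 0 0 0 -.2 .1';python3 inhand.py; python3 gd.py -11 -18.5 200
```

```text
clock: 37.3
position: [0.5692, 0.3724, 0.0019]
ee_rot: [0.696, 0.718, -0.0, -0.001]
ft_force: [-1.5, -0.5, 5.9]
grip_width: 0.288
grasp_force: 59.8
clock: 37.92
position: [0.5703, 0.3726, 0.2036]
ee_rot: [0.696, 0.718, 0.002, -0.001]
ft_force: [-0.0, 0.5, -1.9]
grip_width: 0.286
grasp_force: 59.5
0.56 [255. 207. 391. 276.] top row 212.0 col mid 322.0
-0.004 [215.6 228.2]
-0.002 [212.6 225. ]
0 [209.7 221.7]
0.002 [206.8 218.4]
0.004 [203.8 215.1]
-0.0042 0.0004 0.155 -0.3806 0.0805 -0.0008 | rows 6.2 pose [0.5689 0.3715 0.1995] t 38.025
```

```bash
python3 -m jog '-.004 0 .155 -.38 .0805 0 .1;-.004 0 .155 -.38 .0805 0 .1;-.004 0 .155 -.38 .0805 0 .1;-.004 0 .155 -.38 .0805 0 .1;-.004 0 .155 -.38 .0805 0 .1;-.004 0 .155 -.38 .0805 0 .1;-.004 0 .155 -.38 .0805 0 .1;-.004 0 .155 -.38 .0805 0 .1;-.004 0 .155 -.38 .0805 0 .1;-.004 0 .155 -.38 .0805 0 .1'; python3 gd.py -11 -17.8 75
```

```text
clock: 39.28
position: [0.6609, -0.0034, 0.2001]
ee_rot: [0.749, 0.663, 0.001, -0.0]
ft_force: [0.0, 0.1, -1.2]
grip_width: 0.287
grasp_force: 59.4
0.0005 -0.0013 0.0026 -0.0025 0.0002 0.1251 | rows 2.0 pose [ 0.6609 -0.0034  0.2001] t 39.275
```

```bash
python3 -m jog '0 0 .001 -.001 0 .05 .1;0 0 .001 -.001 0 .1 .1;0 0 .001 -.001 0 .12 .1;0 0 .001 -.001 0 .125 .1;0 0 .001 -.001 0 .125 .1'; python3 gd.py -11 -17.8 54
```

```text
clock: 39.9
position: [0.6622, -0.0062, 0.077]
ee_rot: [0.75, 0.661, 0.002, 0.001]
ft_force: [0.2, 0.0, -1.3]
grip_width: 0.286
grasp_force: 59.4
0.0032 -0.0012 -0.0008 0.0002 -0.0015 0.023 | rows 0.4 pose [ 0.6622 -0.0062  0.077 ] t 39.9
```

```bash
python3 -m jog '.002 0 0 .0002 -.0015 .008 .1;.002 0 0 .0002 -.0015 .015 .1;.002 0 0 .0002 -.0015 .021 .1;.002 0 0 .0002 -.0015 .025 .1;.002 0 0 .0002 -.0015 .0265 .1;.002 0 0 .0002 -.0015 .0265 .1'; python3 gd.py -11 -17.8 50
```

```text
clock: 40.65
position: [0.6598, -0.0061, 0.0489]
ee_rot: [0.75, 0.661, -0.0, -0.001]
ft_force: [0.2, 0.5, -1.5]
grip_width: 0.287
grasp_force: 59.4
-0.0009 -0.0007 -0.0011 0.0005 0.001 -0.0011 | rows 0.0 pose [ 0.6598 -0.0061  0.0489] t 40.65
```

```bash
python3 -m jog '0 0 0 0 0 .0005 .46;0 0 0 0 0 .0005 .46;0 0 0 0 0 0 .46;0 0 0 0 0 -.04 .46;0 0 0 0 0 -.1 .46;0 0 0 0 0 -.15 .46;0 0 0 0 0 -.15 .46';python3 g.py .454 .3238 .2 74.9;python3 carts.py wrist
```

```text
clock: 41.52
position: [0.6622, -0.0062, 0.2043]
ee_rot: [0.75, 0.661, 0.003, 0.002]
ft_force: [0.1, 0.5, -0.4]
grip_width: 0.461
grasp_force: 0.0
0.0072 -0.0028 0.1373 0.3012 -0.2482 0.0031 | rows 6.2 pose [ 0.6622 -0.0062  0.2043] t 41.525
wrist 0.79 [290. 199. 356. 229.] [ 0.6537 -0.0585 -0.1561] -8.9 0.153
wrist 0.57 [283. 168. 355. 198.] [ 0.6582 -0.0154 -0.1228] -7.0 0.231
```

```bash
python3 -m jog '.007 -.003 .137 .301 -.248 .003 .48;.007 -.003 .137 .301 -.248 .003 .48;.007 -.003 .137 .301 -.248 .003 .48;.007 -.003 .137 .301 -.248 .003 .48;.007 -.003 .137 .301 -.248 .003 .48;.007 -.003 .137 .301 -.248 .003 .48;.007 -.003 .137 .301 -.248 .003 .48;.007 -.003 .137 .301 -.248 .003 .48;.007 -.003 .137 .301 -.248 .003 .48;.007 -.003 .137 .301 -.248 .003 .48';python3 carts.py wrist;python3 g.py .454 .3238 .001 74.9
```

```text
clock: 42.88
position: [0.4528, 0.3219, 0.1961]
ee_rot: [0.795, 0.607, -0.004, -0.002]
ft_force: [-0.8, -0.3, -0.0]
grip_width: 0.478
grasp_force: 0.0
wrist 0.98 [284. 189. 344. 231.] [0.4271 0.2788 0.1931] 11.1 0.059
wrist 0.93 [294. 162. 360. 189.] [ 0.4543  0.3239 -0.2772] -15.9 0.044
-0.0078 0.0031 -0.0015 0.0022 0.0027 0.1952 | rows 3.1 pose [0.4524 0.3225 0.1962] t 42.975
```

```bash
python3 -m jog '-.008 .003 .012 .001 .002 .06 .48;-.008 .003 .012 .001 .002 .12 .48;-.008 .003 .012 .001 .002 .165 .48;-.008 .003 .012 .001 .002 .185 .48;-.008 .003 .012 .001 .002 .194 .48;-.008 .003 .012 .001 .002 .194 .48';python3 g.py .4543 .3239 .001 74.1
```

```text
clock: 43.72
position: [0.4526, 0.3237, 0.0025]
ee_rot: [0.798, 0.603, 0.0, 0.0]
ft_force: [0.5, -0.1, -0.3]
grip_width: 0.481
grasp_force: 0.0
0.0002 -0.0001 0.002 0.0007 0.0016 0.0015 | rows 0.0 pose [0.4526 0.3237 0.0025] t 43.725
```

```bash
python3 -m jog '0 0 .002 .0007 .0016 .001 .48;0 0 .002 .0007 .0016 .001 .1;0 0 .002 .0007 .0016 .001 .1;0 0 .002 .0007 .0016 .001 .1;0 0 .002 .0007 .0016 .001 .1;0 0 .002 .0007 .0016 .001 .1' 60;python3 -m jog '0 0 0 0 0 -.05 .1;0 0 0 0 0 -.11 .1;0 0 0 0 0 -.17 .1;0 0 0 0 0 -.2 .1;0 0 0 0 0 -.2 .1';python3 inhand.py; python3 gd.py -11 18.5 200
```

```text
clock: 44.48
position: [0.455, 0.3246, 0.0025]
ee_rot: [0.798, 0.603, 0.001, 0.0]
ft_force: [-0.0, -1.0, 6.3]
grip_width: 0.286
grasp_force: 59.8
clock: 45.1
position: [0.4549, 0.3249, 0.204]
ee_rot: [0.798, 0.603, 0.002, 0.0]
ft_force: [-0.0, -0.4, -2.8]
grip_width: 0.289
grasp_force: 59.7
0.96 [251. 212. 392. 280.] top row 213.0 col mid 322.0
0.83 [290. 189. 342. 214.] top row 198.0 col mid 317.5
-0.004 [215.3 228. ]
-0.002 [212.4 224.7]
0 [209.5 221.5]
0.002 [206.6 218.2]
0.004 [203.6 214.8]
-0.0005 0.0007 -0.1521 -0.2244 0.284 0.0005 | rows 5.8 pose [0.4536 0.3238 0.2004] t 45.2
```

```bash
python3 -m jog '0 0 -.152 -.223 .284 0 .1;0 0 -.152 -.223 .284 0 .1;0 0 -.152 -.223 .284 0 .1;0 0 -.152 -.223 .284 0 .1;0 0 -.152 -.223 .284 0 .1;0 0 -.152 -.223 .284 0 .1;0 0 -.152 -.223 .284 0 .1;0 0 -.152 -.223 .284 0 .1;0 0 -.152 -.223 .284 0 .1'; python3 gd.py -11 19.9 77
```

```text
clock: 46.32
position: [0.6654, 0.0336, 0.2006]
ee_rot: [0.749, 0.662, -0.0, -0.001]
ft_force: [0.3, -0.2, -1.0]
grip_width: 0.281
grasp_force: 59.7
-0.0012 -0.0005 0.0021 -0.002 0.0006 0.1236 | rows 2.0 pose [0.6654 0.0336 0.2006] t 46.325
```

```bash
python3 -m jog '0 0 .001 -.0005 0 .05 .1;0 0 .001 -.0005 0 .1 .1;0 0 .001 -.0005 0 .118 .1;0 0 .001 -.0005 0 .123 .1;0 0 .001 -.0005 0 .123 .1'; python3 gd.py -11 19.9 50
```

```text
clock: 46.95
position: [0.6671, 0.0318, 0.0801]
ee_rot: [0.75, 0.661, 0.001, 0.001]
ft_force: [1.0, -0.4, -1.5]
grip_width: 0.287
grasp_force: 59.7
0.0025 -0.0007 -0.0009 -0.0004 -0.0016 0.0301 | rows 0.5 pose [0.6671 0.0318 0.0801] t 46.95
```

```bash
python3 -m jog '.002 0 0 -.0004 -.0015 .008 .1;.002 0 0 -.0004 -.0015 .016 .1;.002 0 0 -.0004 -.0015 .022 .1;.002 0 0 -.0004 -.0015 .027 .1;.002 0 0 -.0004 -.0015 .029 .1;.002 0 0 -.0004 -.0015 .029 .1'; python3 gd.py -11 19.9 50
```

```text
clock: 47.7
position: [0.6646, 0.0312, 0.0493]
ee_rot: [0.75, 0.661, -0.001, -0.001]
ft_force: [0.1, 0.1, -1.7]
grip_width: 0.286
grasp_force: 59.8
-0.0019 -0.0001 -0.0011 0.0005 0.0009 -0.0007 | rows 0.0 pose [0.6646 0.0312 0.0493] t 47.7
```

Release and go to D (.427,.279, 11°).

```bash
python3 -m jog '0 0 0 0 0 0 .46;0 0 0 0 0 0 .46;0 0 0 0 0 0 .46;0 0 0 0 0 -.04 .46;0 0 0 0 0 -.1 .46;0 0 0 0 0 -.15 .46;0 0 0 0 0 -.15 .46';python3 g.py .427 .2788 .2 101
```

```text
clock: 48.58
position: [0.6672, 0.0313, 0.2048]
ee_rot: [0.75, 0.661, 0.003, 0.002]
ft_force: [-0.0, -1.1, -1.5]
grip_width: 0.458
grasp_force: 0.0
0.0068 -0.001 -0.3181 0.2153 -0.2695 0.0035 | rows 5.5 pose [0.6672 0.0313 0.2048] t 48.575
```

```bash
python3 -m jog '.007 0 -.318 .2153 -.2695 .003 .48;.007 0 -.318 .2153 -.2695 .003 .48;.007 0 -.318 .2153 -.2695 .003 .48;.007 0 -.318 .2153 -.2695 .003 .48;.007 0 -.318 .2153 -.2695 .003 .48;.007 0 -.318 .2153 -.2695 .003 .48;.007 0 -.318 .2153 -.2695 .003 .48;.007 0 -.318 .2153 -.2695 .003 .48;.007 0 -.318 .2153 -.2695 .003 .48';python3 carts.py wrist;python3 g.py .427 .2788 .001 101
```

```text
clock: 49.7
position: [0.4254, 0.2775, 0.1965]
ee_rot: [0.637, 0.771, -0.003, -0.003]
ft_force: [-0.6, -0.3, -0.5]
grip_width: 0.478
grasp_force: 0.0
wrist 0.82 [293. 163. 358. 191.] [0.4269 0.2789 0.1921] 11.0 0.051
wrist 0.44 [461. 384. 480. 400.] [ 0.7753 -0.074   0.1   ] 5.7 1.0
-0.0089 -0.0016 -0.0017 0.0003 0.0037 0.1956 | rows 3.1 pose [0.4252 0.2778 0.1966] t 49.8
```

```bash
python3 -m jog '-.009 -.0015 0 0 .003 .06 .48;-.009 -.0015 0 0 .003 .12 .48;-.009 -.0015 0 0 .003 .165 .48;-.009 -.0015 0 0 .003 .185 .48;-.009 -.0015 0 0 .003 .194 .48;-.009 -.0015 0 0 .003 .194 .48';python3 g.py .427 .2789 .001 101
```

```text
clock: 50.55
position: [0.426, 0.2791, 0.0029]
ee_rot: [0.636, 0.771, 0.0, 0.0]
ft_force: [0.5, 0.6, -0.1]
grip_width: 0.477
grasp_force: 0.0
0.0003 -0.0002 -0.0005 -0.0003 0.0009 0.0019 | rows 0.0 pose [0.426  0.2791 0.0029] t 50.55
```

```bash
python3 -m jog '0 0 0 0 .001 .0015 .48;0 0 0 0 .001 .0015 .1;0 0 0 0 .001 .0015 .1;0 0 0 0 .001 .0015 .1;0 0 0 0 .001 .0015 .1;0 0 0 0 .001 .0015 .1' 60;python3 -m jog '0 0 0 0 0 -.05 .1;0 0 0 0 0 -.11 .1;0 0 0 0 0 -.17 .1;0 0 0 0 0 -.2 .1;0 0 0 0 0 -.2 .1';python3 inhand.py; python3 gd.py -11 55 200
```

```text
clock: 51.3
position: [0.4276, 0.2799, 0.0024]
ee_rot: [0.636, 0.772, 0.001, 0.0]
ft_force: [-0.3, -0.8, 7.0]
grip_width: 0.283
grasp_force: 59.6
clock: 51.92
position: [0.4277, 0.2801, 0.2039]
ee_rot: [0.636, 0.772, 0.002, 0.001]
ft_force: [-1.0, -0.7, -1.7]
grip_width: 0.286
grasp_force: 59.7
0.91 [253. 210. 390. 278.] top row 213.0 col mid 322.5
-0.004 [215.6 228.3]
-0.002 [212.7 225.1]
0 [209.8 221.8]
0.002 [206.9 218.5]
0.004 [203.9 215.2]
-0.0003 0.0003 0.3169 -0.2552 0.1986 0.0005 | rows 5.2 pose [0.4263 0.279  0.2005] t 52.025
```

```bash
python3 -m jog '0 0 .317 -.254 .199 0 .1;0 0 .317 -.254 .199 0 .1;0 0 .317 -.254 .199 0 .1;0 0 .317 -.254 .199 0 .1;0 0 .317 -.254 .199 0 .1;0 0 .317 -.254 .199 0 .1;0 0 .317 -.254 .199 0 .1;0 0 .317 -.254 .199 0 .1'; python3 gd.py -11 56.2 77
```

```text
clock: 53.02
position: [0.6694, 0.0699, 0.2007]
ee_rot: [0.749, 0.662, 0.0, -0.001]
ft_force: [-1.4, 0.6, -0.9]
grip_width: 0.284
grasp_force: 59.8
-0.0011 -0.001 0.0021 -0.0023 0.0011 0.1237 | rows 2.0 pose [0.6694 0.0699 0.2007] t 53.025
```

```bash
python3 -m jog '0 0 .001 -.0008 0 .05 .1;0 0 .001 -.0008 0 .1 .1;0 0 .001 -.0008 0 .118 .1;0 0 .001 -.0008 0 .123 .1;0 0 .001 -.0008 0 .123 .1'; python3 gd.py -11 56.2 50
```

```text
clock: 53.65
position: [0.6712, 0.0682, 0.08]
ee_rot: [0.75, 0.661, 0.001, 0.0]
ft_force: [0.2, 0.5, -1.3]
grip_width: 0.291
grasp_force: 60.3
0.0023 -0.0015 -0.0004 -0.0007 -0.0011 0.03 | rows 0.5 pose [0.6712 0.0682 0.08  ] t 53.65
```

```bash
python3 -m jog '.002 0 0 -.0006 -.001 .008 .1;.002 0 0 -.0006 -.001 .016 .1;.002 0 0 -.0006 -.001 .022 .1;.002 0 0 -.0006 -.001 .027 .1;.002 0 0 -.0006 -.001 .029 .1;.002 0 0 -.0006 -.001 .029 .1'; python3 gd.py -11 56.2 50
```

```text
clock: 54.4
position: [0.6694, 0.0668, 0.0494]
ee_rot: [0.75, 0.661, -0.0, -0.001]
ft_force: [-0.0, 0.4, -1.9]
grip_width: 0.284
grasp_force: 60.3
-0.0016 -0.0004 -0.001 0.0009 0.0005 -0.0006 | rows 0.0 pose [0.6694 0.0668 0.0494] t 54.4
```

Release, then check all four in the bay from above.

```bash
python3 -m jog '0 0 0 0 0 0 .46;0 0 0 0 0 0 .46;0 0 0 0 0 0 .46;0 0 0 0 0 -.04 .46;0 0 0 0 0 -.1 .46;0 0 0 0 0 -.16 .46;0 0 0 -.06 0 -.22 .46;0 0 0 -.11 0 -.22 .46;0 0 0 -.11 0 -.22 .46';python3 - <<'E'
from h import *
C,im=look('wrist');T=R.from_euler('z',.125)
for r in manip.outline_of('wrist','cartridge1'):
    m=r['mask']
    if m.sum()<100:continue
    v,u=np.nonzero(m);c=ray(C,[u.mean(),v.mean()],.065)[0]
    p,e=fit([(C,m.astype(np.float32))],'cartridge1',[c[0],c[1],-.12],.046)
    print(round(r['confidence'],2),np.round(r['bbox']),(T.apply([p[0]-.674,p[1]-.0105,0])*1e3).round(1),round(p[2]+.125,3),round(e,3))
E
python3 g.py .4478 -.1302 .1 82.84
```

```text
clock: 55.52
position: [0.6559, -0.0491, 0.2715]
ee_rot: [0.753, 0.658, -0.0, 0.001]
ft_force: [0.1, 0.9, -0.2]
grip_width: 0.461
grasp_force: 0.0
0.87 [288. 127. 353. 152.] [-12.  -18.3   0. ] 0.005 0.039
0.86 [288.  70. 353.  96.] [-12.1  53.9   0. ] 0.003 0.037
0.84 [296. 154. 352. 180.] [-10.6 -54.9   0. ] 0.006 0.049
0.78 [288. 103. 352. 125.] [-12.1  17.9   0. ] -0.009 0.031
-0.0011 -0.0004 -0.0032 -0.1125 -0.1951 0.1698 | rows 4.5 pose [ 0.6559 -0.0436  0.2696] t 55.625
```

```bash
python3 -m jog '0 0 -.003 -.1125 -.195 .13 .95;0 0 -.003 -.1125 -.195 .13 .95;0 0 -.003 -.1125 -.195 .13 .95;0 0 -.003 -.1125 -.195 .13 .95;0 0 -.003 -.1125 -.195 .13 .95;0 0 -.003 -.1125 -.195 .13 .95;0 0 -.003 -.1125 -.195 .13 .95' 40;python3 g.py .4478 -.1302 -.0005 82.84
```

```text
clock: 56.5
position: [0.45, -0.1284, 0.1405]
ee_rot: [0.749, 0.663, 0.0, -0.0]
ft_force: [0.4, -0.8, -0.9]
grip_width: 0.953
grasp_force: 0.0
0.0001 -0.0005 0.0041 -0.0022 -0.002 0.141 | rows 2.3 pose [ 0.45   -0.1284  0.1405] t 56.5
```

```bash
python3 -m jog '0 0 .002 -.001 -.002 .06 .95;0 0 .002 -.001 -.002 .11 .95;0 0 .002 -.001 -.002 .13 .95;0 0 .002 -.001 -.002 .14 .95;0 0 .002 -.001 -.002 .14 .95';python3 g.py .4478 -.1302 -.0015 82.84
```

```text
clock: 57.12
position: [0.4466, -0.1298, -0.0002]
ee_rot: [0.75, 0.662, -0.0, -0.001]
ft_force: [0.5, 0.0, 0.3]
grip_width: 0.951
grasp_force: 0.0
-0.0014 -0.0005 0.0008 -0.0002 0.0012 0.0013 | rows 0.0 pose [ 4.466e-01 -1.298e-01 -2.000e-04] t 57.125
```

```bash
python3 -m jog '0 0 0 0 .001 .001 .4;0 0 0 0 .001 .001 .4;0 0 0 0 .001 .001 .4;0 0 0 0 .001 .001 .4;0 0 0 0 .001 .001 .4' 70;python3 -m jog '0 0 0 0 0 -.03 .4;0 0 0 0 0 -.09 .4;0 0 0 0 0 -.15 .4;0 0 0 0 0 -.2 .4;0 0 0 0 0 -.2 .4';python3 gd.py -23.2 .5 195
```

```text
clock: 57.75
position: [0.4484, -0.1305, 0.0001]
ee_rot: [0.75, 0.662, 0.001, 0.0]
ft_force: [0.9, 0.4, 5.3]
grip_width: 0.686
grasp_force: 75.2
clock: 58.38
position: [0.4493, -0.1309, 0.2031]
ee_rot: [0.75, 0.661, 0.002, 0.002]
ft_force: [0.3, 0.1, -2.5]
grip_width: 0.684
grasp_force: 76.5
0.0066 -0.0001 -0.0002 0.1688 0.182 0.0093 | rows 4.0 pose [ 0.4493 -0.1309  0.2031] t 58.375
```

```bash
python3 -m jog '.03 0 0 .1688 .182 0 .4;.06 0 0 .1688 .182 0 .4;.09 0 0 .1688 .182 0 .4;.122 0 0 .1688 .182 0 .4;.122 0 0 .1688 .182 0 .4;.122 0 0 .1688 .182 0 .4;.122 0 0 .1688 .182 0 .4;.122 0 0 .1688 .182 0 .4'; python3 - <<'E'
from h import *
o=manip.get_obs();print(o['position'],o['clock']);Q=R.from_quat(o['ee_rot'])
Rt=R.from_euler('z',82.84,degrees=True)*R.from_matrix(np.diag([1,-1,-1]))*R.from_rotvec([.112,0,0])
print((Q.inv()*Rt).as_rotvec().round(4))
for z in(.125,.102):print(Q.inv().apply(np.array([.651,.0139,z])-o['position']).round(4))
C,im=look('wrist')
E
```

```text
clock: 59.38
position: [0.6483, 0.0135, 0.1994]
ee_rot: [0.749, 0.66, -0.04, -0.046]
ft_force: [1.2, -0.1, -1.9]
grip_width: 0.682
grasp_force: 76.4
[0.64831827 0.01346233 0.19942466] 59.375
[-0.0103 -0.0005 -0.0013]
[0.0007 0.0117 0.0736]
[0.0007 0.0145 0.0964]
```

```bash
python3 -m jog '-.01 0 0 .0007 .006 .035 .4;-.01 0 0 .0007 .0105 .06 .4;-.01 0 0 .0007 .0117 .0736 .4;-.01 0 0 .0007 .0117 .0736 .4'; cat > tl.py <<'E'
from h import *
o=manip.get_obs();Q=R.from_quat(o['ee_rot'])
Rt=R.from_euler('z',82.84,degrees=True)*R.from_matrix(np.diag([1,-1,-1]))*R.from_rotvec([.112,0,0])
print((Q.inv()*Rt).as_rotvec().round(4),Q.inv().apply(np.array([.651,.0139,.102])-o['position']).round(4),o['position'])
E
python3 tl.py
```

```text
clock: 59.92
position: [0.6508, 0.0146, 0.1236]
ee_rot: [0.749, 0.66, -0.038, -0.043]
ft_force: [0.2, 0.0, -1.2]
grip_width: 0.682
grasp_force: 76.5
[-0.0026 -0.0002 -0.0003] [-0.0007  0.0027  0.0214] [0.65083264 0.01461276 0.12361713]
```

```bash
python3 -m jog '-.002 0 0 -.0007 .0005 .004 .4;-.002 0 0 -.0007 .001 .008 .4;-.002 0 0 -.0007 .0014 .011 .4;-.002 0 0 -.0007 .0014 .011 .4';python3 tl.py
```

```text
clock: 60.42
position: [0.6513, 0.0141, 0.1126]
ee_rot: [0.749, 0.661, -0.037, -0.042]
ft_force: [-0.5, -0.4, -1.8]
grip_width: 0.684
grasp_force: 76.5
[ 0.     -0.0003  0.    ] [-0.0002  0.0009  0.0106] [0.6512863  0.01406779 0.11261626]
```

```bash
python3 -m jog '0 0 0 0 .0003 .003 .4;0 0 0 0 .0005 .005 .4;0 0 0 0 .0005 .005 .4';python3 -m jog '0 0 0 0 .0003 .003 .4;0 0 0 0 .0003 .003 .4';python3 tl.py
```

```text
clock: 60.8
position: [0.6512, 0.0141, 0.1075]
ee_rot: [0.749, 0.661, -0.037, -0.042]
ft_force: [0.1, 0.2, -2.0]
grip_width: 0.683
grasp_force: 76.5
clock: 61.05
position: [0.6511, 0.0141, 0.1044]
ee_rot: [0.749, 0.661, -0.037, -0.042]
ft_force: [-0.0, 0.2, -2.0]
grip_width: 0.676
grasp_force: 76.5
[-0.0001 -0.0003 -0.0001] [-0.0002  0.0002  0.0024] [0.65110974 0.01406402 0.10443269]
```

```bash
python3 -m jog '0 0 0 0 .0002 .0015 .4;0 0 0 0 .0002 .0025 .4;0 0 0 0 .0002 .0025 .4';python3 -m jog '0 0 0 0 .0002 .0015 .4;0 0 0 0 .0002 .0015 .4'
```

```text
clock: 61.42
position: [0.6513, 0.0139, 0.1025]
ee_rot: [0.749, 0.66, -0.037, -0.042]
ft_force: [0.1, -0.3, 0.1]
grip_width: 0.682
grasp_force: 76.9
clock: 61.68
position: [0.6515, 0.014, 0.102]
ee_rot: [0.749, 0.66, -0.036, -0.042]
ft_force: [-3.0, -0.2, 8.0]
grip_width: 0.687
grasp_force: 77.6
```

```bash
python3 -m jog '0 0 0 0 0 -.001 .95;0 0 0 0 0 -.001 .95;0 0 0 0 0 -.001 .95;0 0 0 0 0 -.03 .95;0 0 0 0 0 -.07 .5;0 0 0 0 0 -.1 0;0 0 0 0 0 -.1 0;0 0 0 0 0 -.1 0' 40; python3 gd.py -39 0 150; python3 - <<'E'
from h import *
for n in('scene','side'):
  C,im=look(n)
  for r in manip.outline_of(n,'cover')[:1]: print(n,r['confidence'],r['bbox'],fit([(C,r['mask'].astype(np.float32))],'cover',[.652,.0135,-.12],.118))
E
```

```text
clock: 62.68
position: [0.6619, 0.0127, 0.1992]
ee_rot: [0.749, 0.661, -0.037, -0.042]
ft_force: [-0.2, -0.1, -0.3]
grip_width: 0.094
grasp_force: 0.0
-0.1128 -0.0002 -0.0 -0.0007 -0.021 0.0519 | rows 0.9 pose [0.6619 0.0127 0.1992] t 62.675
scene 0.7 [276.1, 212.8, 351.8, 276.6] (array([ 0.655559  ,  0.01082423, -0.10878162]), np.float64(0.14830166101455688))
side 0.94 [252.7, 176.1, 312.6, 218.1] (array([ 0.65466296,  0.01722358, -0.03570968]), np.float64(0.1322709172964096))
```

```bash
python3 -m jog '-.113 0 0 0 -.021 .04 0;-.113 0 0 0 -.021 .055 0;-.113 0 0 0 -.021 .06 0;-.113 0 0 0 -.021 .06 0'; python3 -m jog '0 0 0 0 0 .006 0;0 0 0 0 0 .01 0;0 0 0 0 0 .01 0'; python3 -m jog '0 0 0 0 0 .004 0;0 0 0 0 0 .004 0';python3 gd.py -39 0 150
```

```text
clock: 63.38
position: [0.636, 0.0161, 0.1436]
ee_rot: [0.75, 0.661, 0.001, 0.001]
ft_force: [0.5, -0.1, 0.9]
grip_width: 0.004
grasp_force: 0.0
clock: 63.75
position: [0.635, 0.0161, 0.1325]
ee_rot: [0.75, 0.662, 0.0, 0.0]
ft_force: [-0.2, 0.5, -1.2]
grip_width: 0.0
grasp_force: 0.0
clock: 64.0
position: [0.6348, 0.0162, 0.1285]
ee_rot: [0.75, 0.662, 0.0, 0.0]
ft_force: [-0.5, 0.1, 0.9]
grip_width: 0.002
grasp_force: 0.0
0.0009 -0.0003 -0.0 -0.0007 0.0006 -0.0215 | rows 0.3 pose [0.6348 0.0162 0.1285] t 64.0
```

```bash
for i in 1 ; do python3 -m jog '0 0 0 0 0 .002 0;0 0 0 0 0 .004 0;0 0 0 0 0 .004 0'; done; python3 -m jog '0 0 0 0 0 .003 0;0 0 0 0 0 .003 0'
```

```text
clock: 64.38
position: [0.6351, 0.0162, 0.125]
ee_rot: [0.75, 0.662, 0.001, 0.0]
ft_force: [-0.3, 0.6, 0.6]
grip_width: -0.002
grasp_force: 0.7
clock: 64.62
position: [0.6349, 0.0164, 0.122]
ee_rot: [0.75, 0.662, 0.001, 0.0]
ft_force: [-1.8, 1.3, 2.7]
grip_width: -0.002
grasp_force: 1.5
```

```bash
python3 -m jog '0 0 0 0 0 .002 0;0 0 0 0 0 .003 0'; python3 -m jog '0 0 0 0 0 .002 0;0 0 0 0 0 .002 0';python3 -m jog '0 0 0 0 0 .002 0;0 0 0 0 0 .002 0'
```

```text
clock: 64.88
position: [0.6349, 0.0162, 0.1187]
ee_rot: [0.75, 0.662, 0.001, 0.0]
ft_force: [-0.3, 0.7, 0.0]
grip_width: -0.0
grasp_force: 0.3
clock: 65.12
position: [0.6348, 0.016, 0.1164]
ee_rot: [0.75, 0.661, 0.0, 0.0]
ft_force: [0.3, 0.1, 0.0]
grip_width: -0.0
grasp_force: 0.0
clock: 65.38
position: [0.6349, 0.0161, 0.1146]
ee_rot: [0.75, 0.662, 0.0, 0.0]
ft_force: [-1.3, 0.5, 0.1]
grip_width: -0.001
grasp_force: 0.0
```

```bash
python3 -m jog '0 0 0 0 0 .002 0;0 0 0 0 0 .002 0'; python3 -m jog '0 0 0 0 0 .002 0;0 0 0 0 0 .002 0';python3 -m jog '0 0 0 0 0 .0015 0;0 0 0 0 0 .0015 0'
```

```text
clock: 65.62
position: [0.6352, 0.0161, 0.1141]
ee_rot: [0.75, 0.662, 0.001, 0.001]
ft_force: [-4.5, 0.1, 9.0]
grip_width: 0.002
grasp_force: 4.5
clock: 65.88
position: [0.6353, 0.0161, 0.114]
ee_rot: [0.75, 0.661, 0.001, 0.001]
ft_force: [-11.2, -0.6, 22.3]
grip_width: 0.002
grasp_force: 11.5
clock: 66.12
position: [0.6354, 0.0161, 0.1139]
ee_rot: [0.75, 0.661, 0.002, 0.001]
ft_force: [-16.3, -0.7, 33.1]
grip_width: -0.0
grasp_force: 16.7
```

```bash
python3 -m jog '0 0 0 0 0 -.05 0;0 0 0 0 0 -.11 0;0 0 0 0 0 -.15 0;0 0 0 0 0 -.15 0'; python3 - <<'E'
from h import *
for n in('scene','side','wrist'):
  C,im=look(n)
  for r in manip.outline_of(n,'cover')[:1]: print(n,r['confidence'],r['bbox'],fit([(C,r['mask'].astype(np.float32))],'cover',[.652,.0135,-.12],.11))
  for t in('lever','glasses','beaker','washbottle','plate40','screwdriver','greasejar'):
    for r in manip.outline_of(n,t)[:1]: print('  ',t,r['confidence'],np.round(r['bbox'])) if n!='wrist' else 0
E
```

```text
clock: 66.62
position: [0.6364, 0.0162, 0.2634]
ee_rot: [0.75, 0.662, 0.003, 0.002]
ft_force: [0.0, -0.3, -0.6]
grip_width: 0.0
grasp_force: 0.0
scene 0.69 [282.3, 212.8, 350.5, 271.7] (array([ 0.65301436,  0.01196936, -0.1264639 ]), np.float64(0.02678571455180645))
   lever 0.66 [195. 190. 218. 233.]
   glasses 0.97 [365. 299. 420. 352.]
   beaker 0.71 [204. 240. 231. 278.]
   washbottle 0.58 [484. 220. 513. 263.]
   plate40 0.62 [428. 174. 441. 192.]
   screwdriver 0.65 [161. 168. 192. 215.]
   greasejar 0.67 [243. 135. 261. 156.]
side 0.81 [254.4, 178.6, 310.7, 218.0] (array([ 0.6554591 ,  0.01595275, -0.12804809]), np.float64(0.05925995483994484))
   lever 0.63 [302. 154. 364. 178.]
   glasses 0.64 [313. 155. 352. 170.]
   beaker 0.74 [277. 154. 290. 178.]
   washbottle 0.66 [274. 327. 299. 378.]
   plate40 0.78 [364. 298. 383. 322.]
   screwdriver 0.75 [302. 152. 369. 180.]
   greasejar 0.74 [393. 167. 408. 183.]
wrist 0.96 [277.6, 103.5, 405.3, 253.4] (array([ 0.65358215,  0.01322437, -0.1318856 ]), np.float64(0.06652140617370605))
```

```bash
python3 - <<'E'
from h import *
p=(.674,.0105,-.125);Rz=R.from_euler('z',p[2])
def s(C,pitch,dz,dx,dy):
    out=np.zeros((1600,2560),np.uint8)
    for b in M['cover']:
        P=np.array([[i,j,k] for i in b[:2] for j in b[2:4] for k in b[4:]])/1e3
        P=R.from_euler('y',pitch).apply(P-[.069,0,0])+[.069,0,0]
        P=Rz.apply(P+[-.022+dx,dy,.11+dz])+[p[0],p[1],0]
        h=cv2.convexHull(((proj(C,P)+.5)*4).astype(np.int32));cv2.fillConvexPoly(out,h,1)
    return cv2.resize(out.astype(np.float32),(640,400),interpolation=cv2.INTER_AREA)
for n in('scene','side','wrist'):
    C,im=look(n);k=manip.outline_of(n,'cover')[0]['mask'].astype(np.float32)
    for lift in(0,3,6,10,16):
        r=minimize(lambda q:np.abs(s(C,lift/138,0,*q)-k).sum()/k.sum(),[0,0],method='Nelder-Mead',options=dict(initial_simplex=[[0,0],[.004,0],[0,.004]],maxiter=50))
        print(n,lift,(r.x*1e3).round(1),round(r.fun,3))
E
python3 gd.py -22 0 150;python3 gd.py 4 0 150
```

```text
scene 0 [-1.3  1.5] 15.184
scene 3 [-366.5  278.3] 10.391
scene 6 [-365.1  211.7] 10.278
scene 10 [-4.  4.] 15.664
scene 16 [-1250.1  -611.4] 1.0
side 0 [0.6 5.2] 0.04
side 3 [-0.4  6.6] 0.042
side 6 [-1.7  8.3] 0.049
side 10 [-3.9 10.5] 0.067
side 16 [-5.3 13.5] 0.103
wrist 0 [1.3 0.7] 0.056
wrist 3 [1.4 1. ] 0.062
wrist 6 [1.2 0.7] 0.068
wrist 10 [1.7 0.8] 0.076
wrist 16 [1.3 0.7] 0.086
0.0013 -0.0004 -0.0001 -0.0007 0.0175 0.1093 | rows 1.8 pose [0.6348 0.0161 0.2593] t 68.275
0.0013 -0.0004 -0.0001 -0.0007 0.0435 0.1093 | rows 1.9 pose [0.6348 0.0161 0.2593] t 68.275
```

```bash
python3 -m jog '0 0 0 0 .038 .05 0;0 0 0 0 .038 .1 0;0 0 0 0 .038 .135 0;0 0 0 0 .038 .142 0;0 0 0 0 .038 .144 0'; python3 -m jog '0 0 0 0 0 .002 0;0 0 0 0 0 .003 0;0 0 0 0 0 .003 0'
```

```text
clock: 68.9
position: [0.6733, 0.0114, 0.1165]
ee_rot: [0.75, 0.662, 0.001, 0.001]
ft_force: [0.6, 0.9, 0.9]
grip_width: 0.002
grasp_force: 0.0
clock: 69.28
position: [0.6735, 0.0114, 0.1141]
ee_rot: [0.75, 0.662, 0.002, 0.001]
ft_force: [-1.8, -0.7, 5.9]
grip_width: 0.003
grasp_force: 3.0
```

Front and rear of the panel stop at the same height (0.114), so the cover is level and home. I'll retract and check the lever in its tray once more, then hand in.

```bash
python3 -m jog '0 0 0 0 0 -.06 .3;0 0 0 0 0 -.12 .3;0 0 0 0 0 -.16 .3;0 0 0 0 0 -.16 .3'; python3 - <<'E'
from h import *
C,im=look('scene')
r=manip.outline_of('scene','lever')[0];print(r['confidence'],fit([(C,r['mask'].astype(np.float32))],'lever',[.557,-.377,0],.003))
print(manip.hand_in())
E
```

```text
clock: 69.78
position: [0.6741, 0.0114, 0.2773]
ee_rot: [0.75, 0.661, 0.004, 0.003]
ft_force: [0.4, 0.2, -0.0]
grip_width: 0.301
grasp_force: 0.0
0.83 (array([ 0.55423455, -0.37980919, -0.02319042]), np.float64(0.2573198080062866))
the job is handed in; nothing more can be done
None
```

The dryer is recharged and the job handed in at about 70 s; the hand-in returned no verdict. The cover was levered loose with the pry lever, all four cartridges stand one to a lane, the cover is pressed home (it stops level front and rear), and the lever lies in its tray.

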